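# Change the cartridges in a hand-cranked docking press

### The arm

A 6-joint arm with a two-finger parallel gripper is mounted at the origin on the work surface. World frame = base frame: x ahead of the robot, y to its left, z up, the work surface at z = 0. Lengths are in m, angles in rad, forces in N, time in s.
With the tool pointing down it reaches from about 0.225 to 0.875 m from the base axis. Payload 3.4 kg.
Tool frame: the origin (TCP) lies between the finger pads; the fingertips stand 25 mm ahead of it and the grasp point (between the pads) lies 6 mm ahead of it (manip.tips_ahead is the distance from the TCP to the fingertips, in m); z points along the fingers, x is the direction in which the jaws open and shut, and the axes are right-handed (so a half turn about z gives the same grasp; the last joint's range is limited). The gripper opens to 85 mm and grips with 20 to 120 N. Pads are 22 mm wide; open, the fingers measure 114 mm over their backs; the gripper's body (76 mm by 85 mm) begins 54 mm behind the grasp point. The pads swing forward as they close: fully open they stand 13 mm farther back than shut.
Start: joints at [1.038, 0.276, 1.505, -0, 1.361, -0.121], TCP at [0.23, 0.527, 0.256] pointing down, gripper open.
Joint ranges: [-2.89, 2.89], [-0.75, 2.08], [0.22, 2.7], [-1.18, 4.32], [0.11, 2.71], [-2.7, 2.7]. Speed limits (rad/s): [2.57, 2.57, 3.14, 3.14, 3.14, 3.14].

### API

Orientations are given as a unit quaternion [w, x, y, z].
In Python, from rig import manip gives the robot as it stands. The module is installed in compiled form; this text tells all that it offers.
- The arm moves only by the tool send_rows, never from a script. Its argument "plan" is a list of rows, each an object with "linear": the shift along the tool's x, y, z in m, a list of three; "delta_rot": the turn, a rotation vector about the tool's x, y, z in degrees, a list of three; "fingers": the finger opening in m, from 0 to 0.0854. A call has 1 to 12 rows; each row shifts and turns the pose as measured when the row begins, along the tool's axes as they then stand; what a row does not reach is not made up. A row lasts 1/12 s, in which the tool goes at most 41.7 mm and 7.16 degrees, less where a joint would pass 70% of its speed; a pose out of reach is approached as far as the arm can. A call with a gripper value outside its range is refused whole. The fingers move at their own pace and stop on an object; "force" is the grip in N (left out, the last holds). Time passes only in rows, so rows that do not move let the fingers close. It gives the time, the measured TCP pose, the force and the opening at its end, in the units of the state.
- manip.get_state(): the state, without advancing time (a new reading comes with each control period).
- manip.get_image(name): name is "side" or "top"; returns the picture (400x640x3 uint8, red, green, blue); there is no depth.
- manip.camera_info(name): a dict with "K" (3x3 intrinsics, pixels), "rvec" (rotation vector, rad) and "tvec" (3), from world to camera coordinates, as OpenCV has them. Camera axes: x right, y down, z forward; pixel columns grow to the right and rows downward; lengths in m; the calibration is good to about 2 mm. A picture is of the moment at which its call begins. camera_info takes no time and is no camera call.
- manip.sign_off(): hands the job in, once; it reports no verdict.
Trained networks look in the newest picture that a camera, given by its name, has taken for a name from the list of things; names that differ only in an ending like _2 or _b are one class to them, and where a whole thing is asked for, a point or a joint stands for the part that bears it (a point fixed in the world has none). Each returns a list of dicts, best first, with "p" (0 to 1); they miss things now and then, are a little off and sometimes report something else, mostly with a low value. They report only what shows in the picture. A call takes as long as a camera call.
- manip.find_in(thing, camera): "extent" ([left, top, right, bottom] in pixels, round what is visible of it).
- manip.masks_of(thing, camera): "pixels" (400x640 bool, what is visible of it) and "extent" ([left, top, right, bottom] in pixels, round what is visible of it).
The state is a dict: "clock": time; "qpos": joint angles; "qd": joint speeds; "effort": joint torques, N m; "position": TCP position; "ee_rot": TCP orientation; "contact_force": force on the tool from outside, world axes, zero at the start; "moment": the same for the moment, N m; "width": finger opening in m.
Only numpy, scipy, OpenCV 4.12 (cv2) and the standard library are available. Lean on these libraries where they do the work, as an engineer would, in place of code of your own. Each camera call takes 0.05 s, during which the arm holds its last target. There are 200 camera calls.

### The job

Clear the spent amber cartridges out of the docking press into the yellow bin, and lay every fresh white-and-green cartridge flat in a lane of the press, one per lane. Then fit the blue cover: hook its edge under the purple lip on the side away from the flywheel and lower the other edge flat inside the catch rim. Finally turn the flywheel counter-clockwise (seen from above) by its red crank handle through exactly one revolution, stopping with the handle back at its yellow mark, so that the cartridges are docked; leave the other things on the bench where they are.

Things in the scene. Friction and masses are not known exactly. Their poses are not given: they have to be found in the camera images.
- press: Docking press, fixed, white and purple. Origin: centre of its bay, at table height; z up; x runs from the lip end through the bay to the flywheel (sizes below in mm in this frame). Outside of the bay x +-80, y +-115; walls 10 thick, rim at z 56, open on top. Beyond the bay a gear housing, x +91..+267, y +-82, top z 48, carries the flywheel.
- bay_floor (a point): Centre of the bay's floor (press x 0, y 0, z 12). Inside: x -70..+70, y -105..+105. Three lanes along x, centred at y -60, 0, +60, each 40 wide, between grey ribs 10 high (tops at z 22). A cartridge lies along x in a lane, its centre anywhere from x -22 to +8.
- pusher_face (a point): Middle of the face of the aluminium pusher bar that spans the +x end of the bay (x +56 at rest, bar z 23..41). One turn of the flywheel drives it 24.5 mm to -x at half a turn and back, which pushes the cartridges to within a few mm of the -x wall: docked, centre about x -20.
- lip_edge (a point): Middle of the lip's free lower edge (press x -68, y 0, z 68), along the -x rim: purple plate x -92..-68, 230 long in y, z 68..73, on an upright whose inner face is at x -83. The gap under it over the bay's rim is 12 high.
- catch (a point): Middle of the top inner edge of the purple catch rim (press x +85, y 0, z 63), a ridge 7 mm above the bay's rim, x +85..+91, 230 long in y. The cover, 160 long, drops in between the lip's upright (x -83) and this ridge; it cannot be slid in flat.
- wheel (a joint): Flywheel angle, rad: about 0 at the start (handle at the yellow mark, on the press's +x side), grows counter-clockwise from above, 6.283 after one revolution. Stops at -0.3 and 7.1. It stays where left; about 0.1 N m of friction.
- wheel_axis (a point): Point on the flywheel's vertical axis (press frame x +165, y 0) at the grip height of the crank handle, z 102. Flywheel: steel disc 136 mm across, z 54..66.
- crank_grip (a point): Middle of the red crank handle: upright cylinder 26 mm across, from z 72 to z 122, this point at z 102; its axis is 50 mm from the flywheel's axis. It spins freely on its pin, so the hand need not turn with it.
- cover: Blue rectangular cover plate 160 (x) x 222 (y) x 6 mm, 250 g, with a white upright grip bar on top: 16 mm thick in x, 80 mm long in y, centred at x +5, y 0, from z 6 to z 46. Origin: middle of the underside. Starts flat on the bench. Fitted: origin at press x -3..+5, y 0, z 56, its x along press x (either end under the lip).
- bin: Yellow open bin for spent cartridges, fixed, 165 x 165 mm, 50 mm high, walls and floor 5 mm; origin at the middle of its underside.
- fresh1: Fresh cartridge, a square bar 96 mm long (its own x axis), 28 mm square with 30 mm square end caps, 120 g; origin at the middle of its underside, z up. White body, green caps and band. At the start on the bench; 2 or 3 are present.
- fresh2: Fresh cartridge, a square bar 96 mm long (its own x axis), 28 mm square with 30 mm square end caps, 120 g; origin at the middle of its underside, z up. White body, green caps and band. At the start on the bench; 2 or 3 are present.
- fresh3: Fresh cartridge, a square bar 96 mm long (its own x axis), 28 mm square with 30 mm square end caps, 120 g; origin at the middle of its underside, z up. White body, green caps and band. At the start on the bench; 2 or 3 are present.
- spent1: Spent cartridge, a square bar 96 mm long (its own x axis), 28 mm square with 30 mm square end caps, 120 g; origin at the middle of its underside, z up. Amber body, black caps and band. At the start in a lane of the press; 2 or 3 are present.
- spent2: Spent cartridge, a square bar 96 mm long (its own x axis), 28 mm square with 30 mm square end caps, 120 g; origin at the middle of its underside, z up. Amber body, black caps and band. At the start in a lane of the press; 2 or 3 are present.
- spent3: Spent cartridge, a square bar 96 mm long (its own x axis), 28 mm square with 30 mm square end caps, 120 g; origin at the middle of its underside, z up. Amber body, black caps and band. At the start in a lane of the press; 2 or 3 are present.
- bottle_blue: Glass jar with blue cap, 68 mm across, 130 mm tall; a bystander, to be left alone. Origin on its underside.
- bottle_amber: Amber bottle with red cap, 60 mm across, 120 mm tall; a bystander, to be left alone. Origin on its underside.
- wrench: Steel wrench 150 mm long lying flat; a bystander, to be left alone. Origin on its underside.
- beaker: White beaker, 70 mm across, 90 mm tall; a bystander, to be left alone. Origin on its underside.
- tipbox: Blue box 85 x 60 x 50 mm; a bystander, to be left alone. Origin on its underside.
- clamp: Aluminium clamp block 50 x 60 x 25 mm with a 60 mm steel rod; a bystander, to be left alone. Origin on its underside.

How it is judged:
On the way, in this order (a step that is already met when the one before it is completed fails the run):
1. every spent cartridge is in the bin and every fresh cartridge lies flat in the bay of the press, released (x of spent1 in the frame of bin between -0.08 and 0.08 m and y of spent1 in the frame of bin between -0.08 and 0.08 m and z of spent1 in the frame of bin between -0.005 and 0.075 m and x of spent2 in the frame of bin between -0.08 and 0.08 m and y of spent2 in the frame of bin between -0.08 and 0.08 m and z of spent2 in the frame of bin between -0.005 and 0.075 m and x of spent3 in the frame of bin between -0.08 and 0.08 m and y of spent3 in the frame of bin between -0.08 and 0.08 m and z of spent3 in the frame of bin between -0.005 and 0.075 m and x of fresh1 in the frame of press between -0.045 and 0.035 m and y of fresh1 in the frame of press between -0.09 and 0.09 m and z of fresh1 in the frame of press between 0.006 and 0.019 m and angle between each of fresh1, fresh2, fresh3's own z axis and vertical below 0.15 rad and x of fresh2 in the frame of press between -0.045 and 0.035 m and y of fresh2 in the frame of press between -0.09 and 0.09 m and z of fresh2 in the frame of press between 0.006 and 0.019 m and x of fresh3 in the frame of press between -0.045 and 0.035 m and y of fresh3 in the frame of press between -0.09 and 0.09 m and z of fresh3 in the frame of press between 0.006 and 0.019 m and contact force between the fingers and fresh1 below 0.2 N and contact force between the fingers and fresh2 below 0.2 N and contact force between the fingers and fresh3 below 0.2 N), for 0.2 s.
2. the cover lies flat on the bay, one edge under the lip, the other inside the catch rim, flywheel not yet turned (x of cover in the frame of press between -0.01 and 0.01 m and y of cover in the frame of press between -0.015 and 0.015 m and z of cover in the frame of press between 0.052 and 0.0595 m and angle between cover's own z axis and vertical below 0.03 rad and angle between the x axis of cover and the x axis of press, either way round below 0.12 rad and x of fresh1 in the frame of press between -0.045 and 0.035 m and y of fresh1 in the frame of press between -0.09 and 0.09 m and z of fresh1 in the frame of press between 0.006 and 0.019 m and angle between each of fresh1, fresh2, fresh3's own z axis and vertical below 0.15 rad and x of fresh2 in the frame of press between -0.045 and 0.035 m and y of fresh2 in the frame of press between -0.09 and 0.09 m and z of fresh2 in the frame of press between 0.006 and 0.019 m and x of fresh3 in the frame of press between -0.045 and 0.035 m and y of fresh3 in the frame of press between -0.09 and 0.09 m and z of fresh3 in the frame of press between 0.006 and 0.019 m and value of joint wheel below 0.5 rad), for 0.3 s.
3. with the cover flat the flywheel has passed half a turn and every fresh cartridge is docked (centre at press x below -14 mm) (x of cover in the frame of press between -0.01 and 0.01 m and y of cover in the frame of press between -0.015 and 0.015 m and z of cover in the frame of press between 0.052 and 0.0595 m and angle between cover's own z axis and vertical below 0.03 rad and angle between the x axis of cover and the x axis of press, either way round below 0.12 rad and value of joint wheel above 2.8 rad and x of each of fresh1, fresh2, fresh3 in the frame of press below -0.014 m), for 0.05 s.
At the end, for the whole second after the job is handed in: Flywheel at rest one revolution on (6.283 +-0.22 rad); cover flat on the bay under the lip (within 10 mm along x and 15 mm along y, tilt under 0.03 rad, underside at z 52 to 59.5 mm); every fresh cartridge flat in the bay under it; every spent cartridge in the bin (value of joint wheel between 6.0632 and 6.5032 rad and velocity of joint wheel between -0.1 and 0.1 rad/s and x of cover in the frame of press between -0.01 and 0.01 m and y of cover in the frame of press between -0.015 and 0.015 m and z of cover in the frame of press between 0.052 and 0.0595 m and angle between cover's own z axis and vertical below 0.03 rad and angle between the x axis of cover and the x axis of press, either way round below 0.12 rad and x of fresh1 in the frame of press between -0.045 and 0.035 m and y of fresh1 in the frame of press between -0.09 and 0.09 m and z of fresh1 in the frame of press between 0.006 and 0.019 m and angle between each of fresh1, fresh2, fresh3's own z axis and vertical below 0.15 rad and x of fresh2 in the frame of press between -0.045 and 0.035 m and y of fresh2 in the frame of press between -0.09 and 0.09 m and z of fresh2 in the frame of press between 0.006 and 0.019 m and x of fresh3 in the frame of press between -0.045 and 0.035 m and y of fresh3 in the frame of press between -0.09 and 0.09 m and z of fresh3 in the frame of press between 0.006 and 0.019 m and x of spent1 in the frame of bin between -0.08 and 0.08 m and y of spent1 in the frame of bin between -0.08 and 0.08 m and z of spent1 in the frame of bin between -0.005 and 0.075 m and x of spent2 in the frame of bin between -0.08 and 0.08 m and y of spent2 in the frame of bin between -0.08 and 0.08 m and z of spent2 in the frame of bin between -0.005 and 0.075 m and x of spent3 in the frame of bin between -0.08 and 0.08 m and y of spent3 in the frame of bin between -0.08 and 0.08 m and z of spent3 in the frame of bin between -0.005 and 0.075 m and linear speed of cover below 0.02 m/s); the robot touches nothing.
It fails at once if the flywheel is turned on into a second stroke (more than 0.5 rad past one revolution) (value of joint wheel above 6.7832 rad).
It fails at once if a bystander (bottle, jar, beaker, wrench, box or clamp) is moved more than 50 mm (distance of any of bottle_blue, bottle_amber, wrench, beaker, tipbox, clamp from where it was at the start of the episode above 0.05 m).
Of fresh1, fresh2, fresh3 only 2 to 3 are there at a start; the rules pass over those that are not, and their reading is None.
Of spent1, spent2, spent3 only 2 to 3 are there at a start; the rules pass over those that are not, and their reading is None.
At some moment in a run one of fresh1, fresh2, fresh3 may be knocked a few centimetres aside while the robot is not near it.
Once in a run the grip may slacken for a moment while it holds something.
It also fails if it takes over 210 s, if anything falls off the work surface, if the arm or the gripper's body presses on something with over 40 N, if the wrist force passes 120 N, or if a joint passes its speed limit or range.

## Working session

There is one attempt and no reset: what is moved stays moved. The work goes in short steps, Python scripts to look and compute and a tool call to move; the robot and the scene stay as the last step left them, time stands still between calls to the robot, and variables do not carry over. Pictures are saved under pics/ and viewed, about 12 in all and at most 16, crops included, and the job is handed in when it is done.

Besides the shell and the picture viewer there is one more tool, called after "Request:" by a JSON object that holds its "method" and its "body". send_rows: Moves the arm, as the interface text tells. Its arguments: {"type":"object","properties":{"plan":{"type":"array","items":{"type":"object","properties":{"linear":{"type":"array","items":{"type":"number"}},"delta_rot":{"type":"array","items":{"type":"number"}},"fingers":{"type":"number"}}}},"force":{"type":"number"}},"required":["plan"]}

```bash
mkdir -p pics
python3 - <<'E'
from rig import manip
import cv2,numpy as np
for n in("top","side"):
    im=manip.get_image(n); cv2.imwrite(f"pics/{n}0.png",im[:,:,::-1])
    c=manip.camera_info(n); R=cv2.Rodrigues(np.array(c["rvec"]))[0]
    print(n,np.round(c["K"],1).tolist(),"cam",np.round(-R.T@np.array(c["tvec"]).ravel(),3),np.round(R,3).tolist())
s=manip.get_state(); print({k:np.round(v,3).tolist() for k,v in s.items()}, manip.tips_ahead)
E
```

```text
top [[377.9, 0.0, 319.3], [0.0, 377.9, 204.3], [0.0, 0.0, 1.0]] cam [ 0.38  -0.053  1.154] [[-0.015, -1.0, -0.009], [-0.986, 0.016, -0.165], [0.165, 0.006, -0.986]]
side [[391.2, 0.0, 319.5], [0.0, 391.2, 201.6], [0.0, 0.0, 1.0]] cam [ 0.149 -1.134  0.76 ] [[0.931, -0.365, -0.026], [-0.204, -0.458, -0.865], [0.304, 0.81, -0.501]]
{'clock': 0.1, 'qpos': [1.038, 0.277, 1.506, 0.0, 1.361, -0.121], 'qd': [-0.002, -0.002, -0.004, 0.001, 0.002, -0.0], 'effort': [0.002, -41.77, -24.64, -0.0, 0.006, -0.0], 'position': [0.23, 0.527, 0.256], 'ee_rot': [0.0, 0.837, 0.548, -0.001], 'contact_force': [0.759, 0.357, 0.597], 'moment': [-0.038, -0.057, 0.018], 'width': 0.085} 0.025
```

View pics/top0.png

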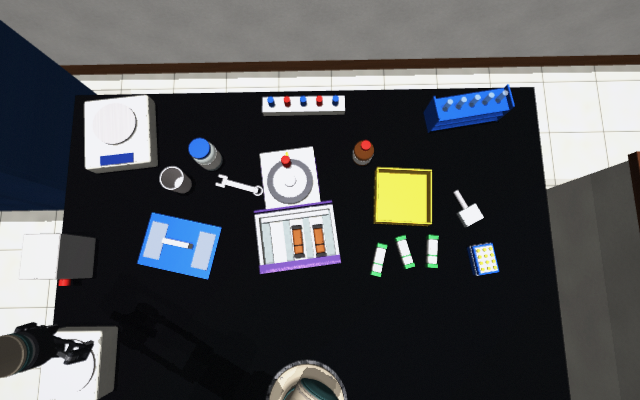

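View pics/side0.png

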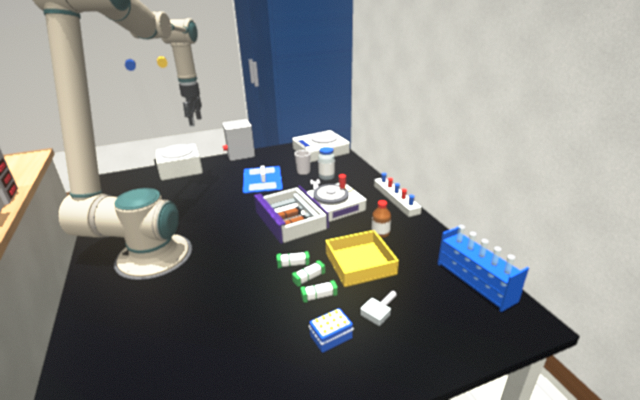

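Top view: press is near (298,238) with spent cartridges in two lanes at (297,241) and (319,241). The three fresh ones are at (378,260), (405,252) and (432,251), the bin at (403,196) and the cover at (180,245).

```bash
cat > h.py <<'E'
from rig import manip
import cv2,numpy as np
from scipy.optimize import minimize
from scipy.spatial.transform import Rotation as Ro
_c={n:manip.camera_info(n) for n in("top","side")}
def proj(P,n):
    c=_c[n]; return cv2.projectPoints(np.asarray(P,float).reshape(-1,1,3),np.array(c["rvec"],float),np.array(c["tvec"],float),np.array(c["K"],float),None)[0][:,0]
def box(x0,x1,y0,y1,z0,z1): return np.array([[x,y,z] for x in(x0,x1) for y in(y0,y1) for z in(z0,z1)])/1000.
def disc(cx,cy,r,z0,z1): return np.array([[cx+r*np.cos(a),cy+r*np.sin(a),z] for a in np.linspace(0,6.28,40) for z in(z0,z1)])/1000.
CART=[box(-48,48,-15,15,0,30)]
COVER=[box(-80,80,-111,111,0,6),box(-3,13,-40,40,6,46)]
BIN=[box(-82.5,82.5,-82.5,82.5,0,50)]
PRESS=[box(-80,80,-115,115,0,56),box(-92,-68,-115,115,68,73),box(-92,-83,-115,115,0,73),box(85,91,-115,115,0,63),box(91,267,-82,82,0,48),disc(165,0,68,54,66),disc(215,0,13,72,122)]
S=4
def place(P,x,y,yaw,z):
    c,s=np.cos(yaw),np.sin(yaw); return P@np.array([[c,s,0],[-s,c,0],[0,0,1]])+[x,y,z]
def render(parts,p,z,n):
    im=np.zeros((400*S,640*S),np.uint8)
    for P in parts:
        q=(proj(place(P,*p,z),n)+.5)*S-.5
        cv2.fillConvexPoly(im,cv2.convexHull(np.round(q*16).astype(np.int32).reshape(-1,1,2)),1,shift=4)
    return im.astype(bool)
def fit(parts,masks,p0,z=0):
    big={n:cv2.resize(m.astype(np.uint8),None,fx=S,fy=S,interpolation=cv2.INTER_NEAREST).astype(bool) for n,m in masks.items()}
    def cost(p):
        t=0
        for n,m in big.items():
            r=render(parts,p,z,n); t+=1-(r&m).sum()/max(1,(r|m).sum())
        return t/len(big)
    best=None
    for d in(0.006,0.02):
        s=np.array([p0]+[np.array(p0)+np.eye(3)[i]*[d,d,d*5][i] for i in range(3)])
        r=minimize(cost,p0,method="Nelder-Mead",options=dict(initial_simplex=s,xatol=2e-4,fatol=1e-4,maxiter=120))
        if best is None or r.fun<best.fun: best=r
        p0=best.x
    return best.x,best.fun
def fill(m):
    o=np.zeros(m.shape,np.uint8); cs=cv2.findContours(m.astype(np.uint8),cv2.RETR_EXTERNAL,cv2.CHAIN_APPROX_NONE)[0]
    cv2.drawContours(o,cs,-1,1,-1); return o.astype(bool)
def guess(m,z):
    """centre and yaw of long axis of a top mask on plane z"""
    c=_c["top"]; R=cv2.Rodrigues(np.array(c["rvec"]))[0]; C=-R.T@np.array(c["tvec"]).ravel()
    v,u=np.nonzero(m); d=np.c_[u,v,np.ones(len(u))]@np.linalg.inv(np.array(c["K"])).T@R
    P=C+d*((z-C[2])/d[:,2])[:,None]; w,V=np.linalg.eigh(np.cov(P[:,:2].T)); a=V[:,1]
    return [*P[:,:2].mean(0),np.arctan2(a[1],a[0])]
def st():
    s=manip.get_state(); print("t",round(s["clock"],2),"pos",np.round(s["position"],4),"w",round(s["width"],4),"F",np.round(s["contact_force"],1)); return s
def to(pos,yaw=None,s=None,pitch=0):
    """tool-frame shift (mm) and rotvec (deg) from now to TCP pos with tool down, tool x along world yaw"""
    s=s or manip.get_state(); q=s["ee_rot"]; R=Ro.from_quat([*q[1:],q[0]])
    if yaw is None: T=R
    else:
        T=Ro.from_euler("z",yaw)*Ro.from_euler("x",np.pi)
        T2=T*Ro.from_euler("z",np.pi)
        if (R.inv()*T2).magnitude()<(R.inv()*T).magnitude(): T=T2
    d=R.inv().apply(np.array(pos)-s["position"])*1000
    return np.round(d,1),np.round(np.degrees((R.inv()*T).as_rotvec()),2)
E
python3 - <<'E'
from h import *
for n in("top","side"): manip.get_image(n)
def rep(name,k,parts,z,g,hz,sides=True):
    T=manip.masks_of(name,"top"); Sd=manip.masks_of(name,"side") if sides else []
    for d in T[:k+1]:
        if d["p"]<.4: continue
        m=fill(d["pixels"]); g0=guess(m,hz)
        if g is not None: g0[2]=g
        p,f=fit(parts,{"top":m},g0,z)
        ms={"top":m}
        for e in Sd:
            r=render(parts,p,z,"side")[::S,::S]; M=fill(e["pixels"])
            if (r&M).sum()>.5*(r|M).sum(): ms["side"]=M
        p2,f2=fit(parts,ms,p,z) if len(ms)>1 else (p,f)
        print(name,round(d["p"],2),d["extent"],"top",np.round(p,4),round(f,3),"both",np.round(p2,4),round(f2,3),len(ms))
rep("fresh1",3,CART,0,None,.02)
rep("spent1",3,CART,.012,None,.042,False)
rep("cover",1,COVER,0,.2,.005)
rep("bin",1,BIN,0,0,.03)
T=manip.masks_of("press","top")[0];Sd=manip.masks_of("press","side")[0]
for d in(T,Sd): print("press",d["p"],d["extent"])
g=guess(fill(T["pixels"]),.05)
yaw=0.12
for ms in({"top":fill(T["pixels"])},{"top":fill(T["pixels"]),"side":fill(Sd["pixels"])}):
    p,f=fit(PRESS,ms,[g[0]-.07,g[1],yaw]); print("press",np.round(p,4),f)
im=manip.get_image("top").copy(); im=cv2.resize(im,None,fx=S,fy=S,interpolation=cv2.INTER_CUBIC)
for P in PRESS+[box(-70,70,-105,105,56,56.1)]:
    q=(proj(place(P,*p,0),"top")+.5)*S-.5; cv2.polylines(im,[cv2.convexHull(np.round(q).astype(np.int32))],True,(255,0,0),1)
cv2.imwrite("pics/press.png",im[560:1120,960:1440,::-1])
E
```

```text
fresh1 0.87 [393.1, 234.5, 414.1, 270.5] top [ 0.4241 -0.2971 -2.8779] 0.114 both [ 0.4228 -0.2977 -2.8649] 0.157 2
fresh1 0.83 [370.0, 240.6, 392.5, 277.4] top [ 0.4013 -0.2212  2.8747] 0.084 both [ 0.4    -0.2209  2.8721] 0.17 2
fresh1 0.62 [467.3, 243.9, 497.8, 275.2] top [ 0.3973 -0.5355 -2.6644] 0.459 both [ 0.3973 -0.5355 -2.6644] 0.459 1
fresh1 0.61 [420.6, 232.0, 438.4, 266.9] top [ 0.4235 -0.3784  3.03  ] 0.19 both [ 0.4228 -0.3798  3.061 ] 0.179 2
spent1 0.69 [260.6, 213.2, 328.3, 223.1] top [0.5301 0.0519 1.5539] 0.657 both [0.5301 0.0519 1.5539] 0.657 1
spent1 0.67 [158.0, 163.6, 189.0, 195.0] top [0.6472 0.394  1.3681] 0.444 both [0.6472 0.394  1.3681] 0.444 1
spent1 0.66 [314.1, 225.5, 326.9, 258.9] top [ 0.4591 -0.0439 -3.0456] 0.079 both [ 0.4591 -0.0439 -3.0456] 0.079 1
spent1 0.55 [253.7, 144.7, 341.6, 274.1] top [ 0.5673  0.0912 -3.5659] 0.953 both [ 0.5673  0.0912 -3.5659] 0.953 1
cover 0.92 [136.4, 212.4, 222.5, 280.6] top [ 0.4531  0.3801 -0.226 ] 0.022 both [ 0.4534  0.38   -0.2323] 0.035 2
bin 0.77 [373.5, 166.3, 431.3, 229.2] top [ 0.5887 -0.2978 -0.0646] 0.022 both [ 0.5878 -0.2985 -0.0628] 0.026 2
press 0.83 [254.2, 146.3, 343.9, 274.9]
press 0.95 [254.4, 174.7, 363.0, 241.5]
press [0.47   0.0207 0.1123] 0.029871141103545162
press [0.4693 0.0205 0.1155] 0.031563833694386534
```

View pics/press.png

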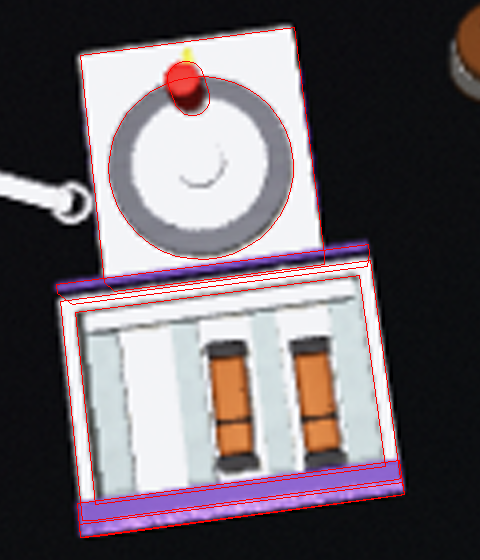

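Overlay agrees with the press outline: press at (0.469, 0.0205), yaw 0.1155, and its rim, lip and housing edges match to about 1 px. Only two spent cartridges are there, in lanes y=0 and y=-60. Moving now.

Request:
{"method": "send_rows", "body": {"plan": [{"delta_rot":[0,0,-6.04],"fingers":0.05},{"delta_rot":[0,0,-6.04],"fingers":0.05},{"delta_rot":[0,0,-6.04],"fingers":0.05},{"delta_rot":[0,0,-6.04],"fingers":0.05},{"delta_rot":[0,0,-6.04],"fingers":0.05},{"linear":[-0.038,0.012,0.004],"fingers":0.05},{"linear":[-0.038,0.012,0.004],"fingers":0.05},{"linear":[-0.038,0.012,0.004],"fingers":0.05},{"linear":[-0.038,0.012,0.004],"fingers":0.05},{"linear":[-0.038,0.012,0.004],"fingers":0.05},{"linear":[-0.038,0.012,0.004],"fingers":0.05},{"linear":[-0.038,0.012,0.004],"fingers":0.05}], "force": 40}}

```text
$.plan[0]: bad value
```

```bash
cat >> h.py <<'E'
PR=np.array([.4693,.0205,.1155])
def pw(x,y,z=0):
    c,s=np.cos(PR[2]),np.sin(PR[2]); return np.array([PR[0]+c*x-s*y,PR[1]+s*x+c*y,z])
PY=PR[2]+np.pi/2
E
python3 - <<'E'
from h import *
s=st(); print(to(pw(-.0125,0,.2),PY))
E
```

```text
t 0.7 pos [0.2302 0.5269 0.2563] w 0.0855 F [-0.6 -0.3 -1.2]
(array([-374.7,  411.1,   56.3]), array([  0.  ,  -0.  , -30.21]))
```

Request:
{"method": "send_rows", "body": {"plan": [{"linear":[0,0,0],"delta_rot":[0,0,-6.04],"fingers":0.05},{"linear":[0,0,0],"delta_rot":[0,0,-6.04],"fingers":0.05},{"linear":[0,0,0],"delta_rot":[0,0,-6.04],"fingers":0.05},{"linear":[0,0,0],"delta_rot":[0,0,-6.04],"fingers":0.05},{"linear":[0,0,0],"delta_rot":[0,0,-6.04],"fingers":0.05},{"linear":[-0.038,0.012,0.004],"delta_rot":[0,0,0],"fingers":0.05},{"linear":[-0.038,0.012,0.004],"delta_rot":[0,0,0],"fingers":0.05},{"linear":[-0.038,0.012,0.004],"delta_rot":[0,0,0],"fingers":0.05},{"linear":[-0.038,0.012,0.004],"delta_rot":[0,0,0],"fingers":0.05},{"linear":[-0.038,0.012,0.004],"delta_rot":[0,0,0],"fingers":0.05},{"linear":[-0.038,0.012,0.004],"delta_rot":[0,0,0],"fingers":0.05},{"linear":[-0.038,0.012,0.004],"delta_rot":[0,0,0],"fingers":0.05}], "force": 40}}

```text
clock: 1.7
position: [0.3537, 0.276, 0.2268]
ee_rot: [-0.002, 0.649, 0.761, 0.005]
contact_force: [1.0, -0.1, 0.8]
width: 0.0499
```

Run:
```python
from h import *
s=st(); print(to(pw(-.0125,0,.16),PY))
```

```text
t 1.7 pos [0.3537 0.276  0.2268] w 0.0499 F [ 1.  -0.1  0.8]
(array([-270.6,   61.1,   64.7]), array([ 0.31, -0.53,  2.45]))
```

Request:
{"method": "send_rows", "body": {"plan": [{"linear":[-0.034,0.0076,0.008],"delta_rot":[0.3,-0.5,2.4],"fingers":0.05},{"linear":[-0.034,0.0076,0.008],"delta_rot":[0,0,0],"fingers":0.05},{"linear":[-0.034,0.0076,0.008],"delta_rot":[0,0,0],"fingers":0.05},{"linear":[-0.034,0.0076,0.008],"delta_rot":[0,0,0],"fingers":0.05},{"linear":[-0.034,0.0076,0.008],"delta_rot":[0,0,0],"fingers":0.05},{"linear":[-0.034,0.0076,0.008],"delta_rot":[0,0,0],"fingers":0.05},{"linear":[-0.034,0.0076,0.008],"delta_rot":[0,0,0],"fingers":0.05},{"linear":[-0.034,0.0076,0.008],"delta_rot":[0,0,0],"fingers":0.05},{"linear":[0,0,0],"delta_rot":[0,0,0],"fingers":0.05}]}}

```text
clock: 2.45
position: [0.454, -0.006, 0.1628]
ee_rot: [0.005, 0.668, 0.744, 0.004]
contact_force: [-0.5, -0.7, 0.4]
width: 0.0502
```

Run:
```python
from h import *
s=st(); print(to(pw(-.0125,0,.051),PY))
```

```text
t 2.45 pos [ 0.454  -0.006   0.1628] w 0.0502 F [-0.5 -0.7  0.4]
(array([ 24.9,   4.1, 111.8]), array([ 0.73,  0.14, -0.4 ]))
```

Request:
{"method": "send_rows", "body": {"plan": [{"linear":[0.0249,0.0041,0.01],"delta_rot":[0.7,0.1,-0.4],"fingers":0.05},{"linear":[0,0,0],"delta_rot":[0,0,0],"fingers":0.05},{"linear":[0,0,0],"delta_rot":[0,0,0],"fingers":0.05}]}}

```text
clock: 2.7
position: [0.4569, 0.0163, 0.1525]
ee_rot: [0.001, 0.668, 0.744, -0.0]
contact_force: [0.3, 0.0, 0.4]
width: 0.0502
```

Run:
```python
from h import *
s=st(); print(to(pw(-.0125,0,.051),PY))
```

```text
t 2.7 pos [0.4569 0.0163 0.1525] w 0.0502 F [0.3 0.  0.4]
(array([  2.9,   0.2, 101.5]), array([ 0.04,  0.07, -0.48]))
```

Request:
{"method": "send_rows", "body": {"plan": [{"linear":[0.0029,0,0.03],"delta_rot":[0,0,-0.5],"fingers":0.05},{"linear":[0,0,0.03],"delta_rot":[0,0,0],"fingers":0.05},{"linear":[0,0,0.025],"delta_rot":[0,0,0],"fingers":0.05},{"linear":[0,0,0.006],"delta_rot":[0,0,0],"fingers":0.05},{"linear":[0,0,0],"delta_rot":[0,0,0],"fingers":0.05},{"linear":[0,0,0],"delta_rot":[0,0,0],"fingers":0.05}]}}

```text
clock: 3.2
position: [0.4601, 0.0204, 0.0629]
ee_rot: [0.005, 0.663, 0.748, 0.003]
contact_force: [-0.0, -0.3, -0.6]
width: 0.0501
```

Run:
```python
from h import *
s=st(); print(to(pw(-.0125,0,.051),PY))
```

```text
t 3.2 pos [0.4601 0.0204 0.0629] w 0.0501 F [-0.  -0.3 -0.6]
(array([-0.9, -3.5, 11.9]), array([0.59, 0.21, 0.3 ]))
```

Descend the rest, grip, lift.

Request:
{"method": "send_rows", "body": {"plan": [{"linear":[-0.001,-0.0035,0.012],"delta_rot":[0.6,0.2,0.3],"fingers":0.05},{"linear":[0,0,0],"delta_rot":[0,0,0],"fingers":0.05},{"linear":[0,0,0],"delta_rot":[0,0,0],"fingers":0.02},{"linear":[0,0,0],"delta_rot":[0,0,0],"fingers":0.02},{"linear":[0,0,0],"delta_rot":[0,0,0],"fingers":0.02},{"linear":[0,0,0],"delta_rot":[0,0,0],"fingers":0.02},{"linear":[0,0,0],"delta_rot":[0,0,0],"fingers":0.02}], "force": 50}}

```text
clock: 3.78
position: [0.4602, 0.0186, 0.0549]
ee_rot: [0.004, 0.665, 0.747, 0.003]
contact_force: [0.1, 1.0, -1.0]
width: 0.0268
```

Request:
{"method": "send_rows", "body": {"plan": [{"linear":[0,0,-0.02],"delta_rot":[0,0,0],"fingers":0.02},{"linear":[0,0,-0.03],"delta_rot":[0,0,0],"fingers":0.02},{"linear":[0,0,-0.03],"delta_rot":[0,0,0],"fingers":0.02},{"linear":[0,0,-0.03],"delta_rot":[0,0,0],"fingers":0.02},{"linear":[0,0,0],"delta_rot":[0,0,0],"fingers":0.02},{"linear":[0,0,0],"delta_rot":[0,0,0],"fingers":0.02}]}}

```text
clock: 4.28
position: [0.4575, 0.0188, 0.1682]
ee_rot: [0.002, 0.665, 0.747, 0.001]
contact_force: [-0.4, -0.2, -1.0]
width: 0.0265
```

Run:
```python
from h import *
s=st(); print(to([.588,-.270,.15],PY))
```

```text
t 4.28 pos [0.4575 0.0188 0.1682] w 0.0265 F [-0.4 -0.2 -1. ]
(array([-301.8,   96.3,   18.9]), array([ 0.22,  0.06, -0.01]))
```

Request:
{"method": "send_rows", "body": {"plan": [{"linear":[-0.033,0.0107,0.002],"delta_rot":[0,0,0],"fingers":0.02},{"linear":[-0.033,0.0107,0.002],"delta_rot":[0,0,0],"fingers":0.02},{"linear":[-0.033,0.0107,0.002],"delta_rot":[0,0,0],"fingers":0.02},{"linear":[-0.033,0.0107,0.002],"delta_rot":[0,0,0],"fingers":0.02},{"linear":[-0.033,0.0107,0.002],"delta_rot":[0,0,0],"fingers":0.02},{"linear":[-0.033,0.0107,0.002],"delta_rot":[0,0,0],"fingers":0.02},{"linear":[-0.033,0.0107,0.002],"delta_rot":[0,0,0],"fingers":0.02},{"linear":[-0.033,0.0107,0.002],"delta_rot":[0,0,0],"fingers":0.02},{"linear":[-0.03,0.0107,0.002],"delta_rot":[0,0,0],"fingers":0.02},{"linear":[0,0,0],"delta_rot":[0,0,0],"fingers":0.02},{"linear":[0,0,0],"delta_rot":[0,0,0],"fingers":0.02}]}}

```text
clock: 5.2
position: [0.5848, -0.2712, 0.1305]
ee_rot: [-0.009, 0.664, 0.748, -0.001]
contact_force: [-0.9, 1.0, -1.1]
width: 0.0269
```

Run:
```python
from h import *
s=st(); print(to([.588,-.270,.072],PY))
```

```text
t 5.2 pos [ 0.5848 -0.2712  0.1305] w 0.0269 F [-0.9  1.  -1.1]
(array([ 0.1,  4.1, 58.5]), array([-0.82, -0.71,  0.21]))
```

Request:
{"method": "send_rows", "body": {"plan": [{"linear":[0,0.004,0.029],"delta_rot":[-0.8,-0.7,0.2],"fingers":0.02},{"linear":[0,0,0.029],"delta_rot":[0,0,0],"fingers":0.02},{"linear":[0,0,0],"delta_rot":[0,0,0],"fingers":0.02},{"linear":[0,0,0],"delta_rot":[0,0,0],"fingers":0.05},{"linear":[0,0,0],"delta_rot":[0,0,0],"fingers":0.05},{"linear":[0,0,0],"delta_rot":[0,0,0],"fingers":0.05},{"linear":[0,0,-0.035],"delta_rot":[0,0,0],"fingers":0.05},{"linear":[0,0,-0.035],"delta_rot":[0,0,0],"fingers":0.05},{"linear":[0,0,-0.025],"delta_rot":[0,0,0],"fingers":0.05},{"linear":[0,0,0],"delta_rot":[0,0,0],"fingers":0.05},{"linear":[0,0,0],"delta_rot":[0,0,0],"fingers":0.05}]}}

```text
clock: 6.12
position: [0.5878, -0.266, 0.1747]
ee_rot: [0.001, 0.664, 0.748, 0.001]
contact_force: [-0.9, -0.3, -1.6]
width: 0.0498
```

Run:
```python
from h import *
s=st(); print(to(pw(-.017,-.0605,.14),PY))
```

```text
t 6.12 pos [ 0.5878 -0.266   0.1747] w 0.0498 F [-0.9 -0.3 -1.6]
(array([ 238.1, -101. ,   34.4]), array([0.11, 0.02, 0.18]))
```

Request:
{"method": "send_rows", "body": {"plan": [{"linear":[0.034,-0.0144,0.004],"delta_rot":[0,0,0.2],"fingers":0.05},{"linear":[0.034,-0.0144,0.004],"delta_rot":[0,0,0],"fingers":0.05},{"linear":[0.034,-0.0144,0.004],"delta_rot":[0,0,0],"fingers":0.05},{"linear":[0.034,-0.0144,0.004],"delta_rot":[0,0,0],"fingers":0.05},{"linear":[0.034,-0.0144,0.004],"delta_rot":[0,0,0],"fingers":0.05},{"linear":[0.034,-0.0144,0.004],"delta_rot":[0,0,0],"fingers":0.05},{"linear":[0.032,-0.0144,0.004],"delta_rot":[0,0,0],"fingers":0.05},{"linear":[0,0,0],"delta_rot":[0,0,0],"fingers":0.05},{"linear":[0,0,0],"delta_rot":[0,0,0],"fingers":0.05}]}}

```text
clock: 6.87
position: [0.454, -0.036, 0.1439]
ee_rot: [0.006, 0.666, 0.746, 0.001]
contact_force: [0.2, 0.1, 1.0]
width: 0.0498
```

Run:
```python
from h import *
s=st(); print(to(pw(-.017,-.0605,.051),PY))
```

```text
t 6.87 pos [ 0.454  -0.036   0.1439] w 0.0498 F [0.2 0.1 1. ]
(array([-5.5,  3.8, 93. ]), array([ 0.57,  0.4 , -0.17]))
```

Request:
{"method": "send_rows", "body": {"plan": [{"linear":[-0.0055,0.0038,0.02],"delta_rot":[0.6,0.4,-0.2],"fingers":0.05},{"linear":[0,0,0.02],"delta_rot":[0,0,0],"fingers":0.05},{"linear":[0,0,0.02],"delta_rot":[0,0,0],"fingers":0.05},{"linear":[0,-0.002,0.015],"delta_rot":[0,0,0],"fingers":0.05},{"linear":[0,0,0],"delta_rot":[0,0,0],"fingers":0.05},{"linear":[0,0,0],"delta_rot":[0,0,0],"fingers":0.05}]}}

```text
clock: 7.37
position: [0.4617, -0.0446, 0.0687]
ee_rot: [0.004, 0.665, 0.747, 0.002]
contact_force: [0.4, -0.0, 0.1]
width: 0.0503
```

Run:
```python
from h import *
s=st(); print(to(pw(-.017,-.0605,.050),PY))
```

```text
t 7.37 pos [ 0.4617 -0.0446  0.0687] w 0.0503 F [ 0.4 -0.   0.1]
(array([ 3.3, -2.1, 18.6]), array([0.47, 0.24, 0.06]))
```

Request:
{"method": "send_rows", "body": {"plan": [{"linear":[0.0033,-0.0021,0.012],"delta_rot":[0.5,0.2,0],"fingers":0.05},{"linear":[0,0,0.006],"delta_rot":[0,0,0],"fingers":0.05},{"linear":[0,0,0],"delta_rot":[0,0,0],"fingers":0.05},{"linear":[0,0,0],"delta_rot":[0,0,0],"fingers":0.02},{"linear":[0,0,0],"delta_rot":[0,0,0],"fingers":0.02},{"linear":[0,0,0],"delta_rot":[0,0,0],"fingers":0.02},{"linear":[0,0,0],"delta_rot":[0,0,0],"fingers":0.02},{"linear":[0,0,0],"delta_rot":[0,0,0],"fingers":0.02}]}}

```text
clock: 8.03
position: [0.463, -0.0431, 0.0522]
ee_rot: [0.003, 0.665, 0.747, 0.001]
contact_force: [1.0, -0.8, -1.6]
width: 0.0268
```

Request:
{"method": "send_rows", "body": {"plan": [{"linear":[0,0,-0.02],"delta_rot":[0,0,0],"fingers":0.02},{"linear":[0,0,-0.03],"delta_rot":[0,0,0],"fingers":0.02},{"linear":[0,0,-0.03],"delta_rot":[0,0,0],"fingers":0.02},{"linear":[0,0,-0.03],"delta_rot":[0,0,0],"fingers":0.02},{"linear":[0,0,0],"delta_rot":[0,0,0],"fingers":0.02},{"linear":[0,0,0],"delta_rot":[0,0,0],"fingers":0.02}]}}

```text
clock: 8.53
position: [0.4595, -0.0421, 0.1647]
ee_rot: [-0.0, 0.665, 0.747, -0.001]
contact_force: [-1.0, -0.9, -1.3]
width: 0.0263
```

Run:
```python
from h import *
s=st(); print(to([.588,-.332,.14],PY))
```

```text
t 8.53 pos [ 0.4595 -0.0421  0.1647] w 0.0263 F [-1.  -0.9 -1.3]
(array([-302.8,   94.1,   24.9]), array([-0.08,  0.05,  0.03]))
```

Same move as before.

Request:
{"method": "send_rows", "body": {"plan": [{"linear":[-0.033,0.0107,0.002],"delta_rot":[0,0,0],"fingers":0.02},{"linear":[-0.033,0.0107,0.002],"delta_rot":[0,0,0],"fingers":0.02},{"linear":[-0.033,0.0107,0.002],"delta_rot":[0,0,0],"fingers":0.02},{"linear":[-0.033,0.0107,0.002],"delta_rot":[0,0,0],"fingers":0.02},{"linear":[-0.033,0.0107,0.002],"delta_rot":[0,0,0],"fingers":0.02},{"linear":[-0.033,0.0107,0.002],"delta_rot":[0,0,0],"fingers":0.02},{"linear":[-0.033,0.0107,0.002],"delta_rot":[0,0,0],"fingers":0.02},{"linear":[-0.033,0.0107,0.002],"delta_rot":[0,0,0],"fingers":0.02},{"linear":[-0.03,0.0107,0.002],"delta_rot":[0,0,0],"fingers":0.02},{"linear":[0,0,0],"delta_rot":[0,0,0],"fingers":0.02},{"linear":[0,0,0],"delta_rot":[0,0,0],"fingers":0.02}]}}

```text
clock: 9.45
position: [0.5865, -0.3308, 0.1261]
ee_rot: [-0.012, 0.664, 0.748, -0.002]
contact_force: [-0.9, 1.3, -1.5]
width: 0.0266
```

Run:
```python
from h import *
s=st(); print(to([.588,-.332,.074],PY))
```

```text
t 9.45 pos [ 0.5865 -0.3308  0.1261] w 0.0266 F [-0.9  1.3 -1.5]
(array([-2.1,  2.3, 52. ]), array([-1.07, -0.82,  0.23]))
```

Request:
{"method": "send_rows", "body": {"plan": [{"linear":[-0.002,0.002,0.026],"delta_rot":[-1.0,-0.8,0.2],"fingers":0.02},{"linear":[0,0,0.026],"delta_rot":[0,0,0],"fingers":0.02},{"linear":[0,0,0],"delta_rot":[0,0,0],"fingers":0.02},{"linear":[0,0,0],"delta_rot":[0,0,0],"fingers":0.05},{"linear":[0,0,0],"delta_rot":[0,0,0],"fingers":0.05},{"linear":[0,0,0],"delta_rot":[0,0,0],"fingers":0.05},{"linear":[0,0,-0.035],"delta_rot":[0,0,0],"fingers":0.05},{"linear":[0,0,-0.035],"delta_rot":[0,0,0],"fingers":0.05},{"linear":[0,0,-0.02],"delta_rot":[0,0,0],"fingers":0.05},{"linear":[0.03,-0.03,0],"delta_rot":[0,0,0],"fingers":0.05},{"linear":[0.03,-0.03,0],"delta_rot":[0,0,0],"fingers":0.05},{"linear":[0.03,-0.02,0],"delta_rot":[0,0,0],"fingers":0.05}]}}

```text
clock: 10.45
position: [0.5039, -0.2536, 0.1733]
ee_rot: [0.009, 0.664, 0.747, 0.001]
contact_force: [0.6, -0.2, 0.3]
width: 0.0498
```

Request:
{"method": "send_rows", "body": {"plan": [{"linear":[0.035,-0.02,0],"delta_rot":[0,0,0],"fingers":0.05},{"linear":[0.035,-0.02,0],"delta_rot":[0,0,0],"fingers":0.05},{"linear":[0.035,-0.02,0],"delta_rot":[0,0,0],"fingers":0.05},{"linear":[0.035,-0.01,0],"delta_rot":[0,0,0],"fingers":0.05},{"linear":[0.035,0,0],"delta_rot":[0,0,0],"fingers":0.05},{"linear":[0.03,0,0],"delta_rot":[0,0,0],"fingers":0.05},{"linear":[0,0,0],"delta_rot":[0,0,0],"fingers":0.05},{"linear":[0,0,0],"delta_rot":[0,0,0],"fingers":0.05}]}}

```text
clock: 11.12
position: [0.4019, -0.0458, 0.1824]
ee_rot: [0.021, 0.664, 0.748, 0.006]
contact_force: [0.0, -0.7, -0.3]
width: 0.0496
```

```bash
cat > fresh.py <<'E'
from h import *
def look(name="fresh1",z=0,tag="f"):
    out=[]; I={n:manip.get_image(n) for n in("top","side")}
    for n in I: cv2.imwrite(f"pics/{tag}_{n}.png",I[n][:,:,::-1])
    Sd=manip.masks_of(name,"side")
    for d in manip.masks_of(name,"top"):
        if d["p"]<.25: continue
        m=fill(d["pixels"]); p,f=fit(CART,{"top":m},guess(m,z+.02),z)
        if f>.3: continue
        ms={"top":m}
        for e in Sd:
            r=render(CART,p,z,"side")[::S,::S]; M=fill(e["pixels"])
            if (r&M).sum()>.5*(r|M).sum(): ms["side"]=M
        p2,f2=fit(CART,ms,p,z) if len(ms)>1 else (p,f)
        print(name,round(d["p"],2),np.round(d["extent"]),"top",np.round(p,4),round(f,3),"both",np.round(p2,4),round(f2,3)); out.append(p)
    return out
if __name__=="__main__":
    st(); look()
    look("spent1",.005,"s")
    a=cv2.imread("pics/f_top.png")[120:300,220:520]; cv2.imwrite("pics/f_crop.png",cv2.resize(a,None,fx=2.6,fy=2.6,interpolation=cv2.INTER_CUBIC))
E
python3 fresh.py
```

```text
t 11.12 pos [ 0.4019 -0.0458  0.1824] w 0.0496 F [ 0.  -0.7 -0.3]
fresh1 0.91 [424. 234. 437. 266.] top [ 0.4226 -0.3782  3.0766] 0.205 both [ 0.4225 -0.3782  3.0768] 0.205
fresh1 0.91 [394. 238. 418. 267.] top [ 0.422  -0.2975 -2.8341] 0.239 both [ 0.422  -0.2972 -2.8112] 0.233
fresh1 0.85 [369. 240. 386. 277.] top [ 0.3992 -0.2189  2.9012] 0.108 both [ 0.3992 -0.2188  2.9057] 0.154
fresh1 0.26 [404. 180. 420. 213.] top [ 0.5929 -0.3322 -3.0559] 0.086 both [ 0.5929 -0.3322 -3.0559] 0.086
spent1 0.69 [386. 180. 396. 214.] top [ 0.5873 -0.2686 -3.0568] 0.093 both [ 0.5869 -0.2691 -3.0427] 0.098
spent1 0.66 [404. 181. 418. 212.] top [ 0.593  -0.3303 -3.0307] 0.133 both [ 0.5929 -0.3301 -3.015 ] 0.276
```

View pics/f_crop.png

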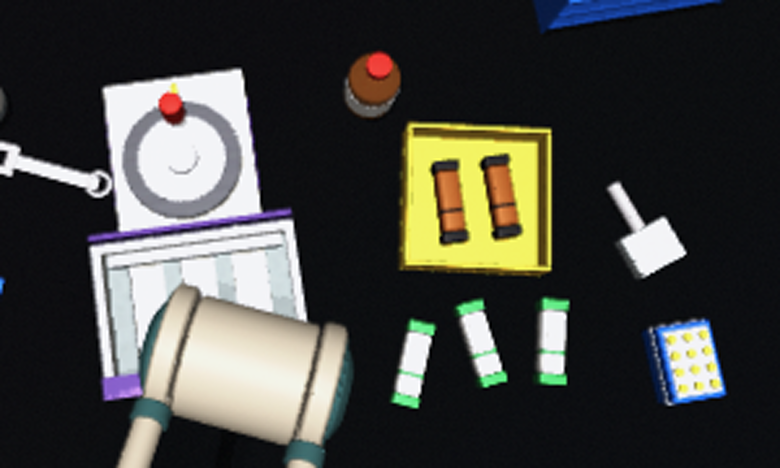

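Both spent cartridges are in the bin (crop (450,200) and (502,197)); the fresh ones are untouched. Next is fresh A.

Run:
```python
from h import *
print(to([.400,-.2195,.12],-.26+np.pi/2))
```

```text
(array([-169. ,  -23.6,   63.5]), array([ 2.12,  0.89, 21.42]))
```

Request:
{"method": "send_rows", "body": {"plan": [{"linear":[-0.034,-0.0047,0.0127],"delta_rot":[2.1,0.9,0],"fingers":0.05},{"linear":[-0.034,-0.0047,0.0127],"delta_rot":[0,0,0],"fingers":0.05},{"linear":[-0.034,-0.0047,0.0127],"delta_rot":[0,0,0],"fingers":0.05},{"linear":[-0.034,-0.0047,0.0127],"delta_rot":[0,0,0],"fingers":0.05},{"linear":[-0.033,-0.0047,0.0127],"delta_rot":[0,0,0],"fingers":0.05},{"linear":[0,0,0],"delta_rot":[0,0,7.1],"fingers":0.05},{"linear":[0,0,0],"delta_rot":[0,0,7.1],"fingers":0.05},{"linear":[0,0,0],"delta_rot":[0,0,7.1],"fingers":0.05},{"linear":[0,0,0],"delta_rot":[0,0,0],"fingers":0.05},{"linear":[0,0,0],"delta_rot":[0,0,0],"fingers":0.05}]}}

```text
clock: 12.35
position: [0.4003, -0.2346, 0.1127]
ee_rot: [0.001, 0.794, 0.608, -0.002]
contact_force: [-0.1, -0.2, 0.1]
width: 0.0503
```

Run:
```python
from h import *
st();print(to([.400,-.2195,.039],-.26+np.pi/2))
```

```text
t 12.35 pos [ 0.4003 -0.2346  0.1127] w 0.0503 F [-0.1 -0.2  0.1]
(array([14.8, -4.2, 73.6]), array([-0.07,  0.27, -0.24]))
```

Request:
{"method": "send_rows", "body": {"plan": [{"linear":[0.0148,-0.0042,0.015],"delta_rot":[0,0.2,-0.2],"fingers":0.05},{"linear":[0,0,0.02],"delta_rot":[0,0,0],"fingers":0.05},{"linear":[0,0,0.02],"delta_rot":[0,0,0],"fingers":0.05},{"linear":[0,0,0],"delta_rot":[0,0,0],"fingers":0.05},{"linear":[0,0,0],"delta_rot":[0,0,0],"fingers":0.05}]}}

```text
clock: 12.77
position: [0.4019, -0.2207, 0.0572]
ee_rot: [0.002, 0.789, 0.614, -0.0]
contact_force: [0.1, 0.2, 1.2]
width: 0.0502
```

Run:
```python
from h import *
st();print(to([.400,-.2195,.039],-.26+np.pi/2))
```

```text
t 12.77 pos [ 0.4019 -0.2207  0.0572] w 0.0502 F [0.1 0.2 1.2]
(array([ 0.8, -2.2, 18.2]), array([0.17, 0.17, 0.67]))
```

Request:
{"method": "send_rows", "body": {"plan": [{"linear":[0.0008,-0.0022,0.01],"delta_rot":[0.2,0.2,0.7],"fingers":0.05},{"linear":[0,0,0.008],"delta_rot":[0,0,0],"fingers":0.05},{"linear":[0,0,0],"delta_rot":[0,0,0],"fingers":0.05},{"linear":[0,0,0],"delta_rot":[0,0,0],"fingers":0.02},{"linear":[0,0,0],"delta_rot":[0,0,0],"fingers":0.02},{"linear":[0,0,0],"delta_rot":[0,0,0],"fingers":0.02},{"linear":[0,0,0],"delta_rot":[0,0,0],"fingers":0.02},{"linear":[0,0,0],"delta_rot":[0,0,0],"fingers":0.02}]}}

```text
clock: 13.43
position: [0.402, -0.221, 0.041]
ee_rot: [0.002, 0.792, 0.61, 0.001]
contact_force: [-0.0, -0.2, -1.2]
width: 0.0268
```

Request:
{"method": "send_rows", "body": {"plan": [{"linear":[0,0,-0.02],"delta_rot":[0,0,0],"fingers":0.02},{"linear":[0,0,-0.03],"delta_rot":[0,0,0],"fingers":0.02},{"linear":[0,0,-0.03],"delta_rot":[0,0,0],"fingers":0.02},{"linear":[0,0,-0.03],"delta_rot":[0,0,0],"fingers":0.02},{"linear":[0,0,0],"delta_rot":[0,0,-7],"fingers":0.02},{"linear":[0,0,0],"delta_rot":[0,0,-7],"fingers":0.02},{"linear":[0,0,0],"delta_rot":[0,0,-7],"fingers":0.02},{"linear":[0,0,0],"delta_rot":[0,0,0],"fingers":0.02},{"linear":[0,0,0],"delta_rot":[0,0,0],"fingers":0.02}]}}

```text
clock: 14.18
position: [0.4009, -0.2203, 0.1573]
ee_rot: [0.003, 0.664, 0.748, 0.0]
contact_force: [-0.4, -0.6, -1.0]
width: 0.0268
```

Run:
```python
from h import *
st();print(to(pw(-.009,.06,.14),PY))
```

```text
t 14.18 pos [ 0.4009 -0.2203  0.1573] w 0.0268 F [-0.4 -0.6 -1. ]
(array([291.1,  87.6,  16.6]), array([0.26, 0.21, 0.19]))
```

Request:
{"method": "send_rows", "body": {"plan": [{"linear":[0.0317,0.0097,0.001],"delta_rot":[0,0,0],"fingers":0.02},{"linear":[0.0317,0.0097,0.001],"delta_rot":[0,0,0],"fingers":0.02},{"linear":[0.0317,0.0097,0.001],"delta_rot":[0,0,0],"fingers":0.02},{"linear":[0.0317,0.0097,0.001],"delta_rot":[0,0,0],"fingers":0.02},{"linear":[0.0317,0.0097,0.001],"delta_rot":[0,0,0],"fingers":0.02},{"linear":[0.0317,0.0097,0.001],"delta_rot":[0,0,0],"fingers":0.02},{"linear":[0.0317,0.0097,0.001],"delta_rot":[0,0,0],"fingers":0.02},{"linear":[0.0317,0.0097,0.001],"delta_rot":[0,0,0],"fingers":0.02},{"linear":[0.03,0.009,0.001],"delta_rot":[0,0,0],"fingers":0.02},{"linear":[0,0,0],"delta_rot":[0,0,0],"fingers":0.02},{"linear":[0,0,0],"delta_rot":[0,0,0],"fingers":0.02}]}}

```text
clock: 15.1
position: [0.4595, 0.0812, 0.1435]
ee_rot: [0.003, 0.678, 0.735, -0.001]
contact_force: [-0.4, -0.7, -1.0]
width: 0.0268
```

Run:
```python
from h import *
st();print(to(pw(-.009,.06,.054),PY))
```

```text
t 15.1 pos [0.4595 0.0812 0.1435] w 0.0268 F [-0.4 -0.7 -1. ]
(array([-1.2, -6.4, 89.5]), array([ 0.12,  0.3 , -2.05]))
```

Request:
{"method": "send_rows", "body": {"plan": [{"linear":[-0.0012,-0.0064,0.005],"delta_rot":[0,0.3,-2.1],"fingers":0.02},{"linear":[0,0,0.02],"delta_rot":[0,0,0],"fingers":0.02},{"linear":[0,0,0.02],"delta_rot":[0,0,0],"fingers":0.02},{"linear":[0,-0.001,0.015],"delta_rot":[0,0,0],"fingers":0.02},{"linear":[0,0,0],"delta_rot":[0,0,0],"fingers":0.02},{"linear":[0,0,0],"delta_rot":[0,0,0],"fingers":0.02}]}}

```text
clock: 15.6
position: [0.4518, 0.0754, 0.0816]
ee_rot: [0.001, 0.669, 0.744, 0.0]
contact_force: [-0.1, 0.9, -0.7]
width: 0.0265
```

Run:
```python
from h import *
st();print(to(pw(-.009,.06,.054),PY))
```

```text
t 15.6 pos [0.4518 0.0754 0.0816] w 0.0265 F [-0.1  0.9 -0.7]
(array([ 3.5,  2. , 27.6]), array([ 0.11,  0.1 , -0.53]))
```

Request:
{"method": "send_rows", "body": {"plan": [{"linear":[0.0035,0.002,0.006],"delta_rot":[0.1,0.1,-0.5],"fingers":0.02},{"linear":[0,0,0.01],"delta_rot":[0,0,0],"fingers":0.02},{"linear":[0,0,0.007],"delta_rot":[0,0,0],"fingers":0.02},{"linear":[0,0,0.003],"delta_rot":[0,0,0],"fingers":0.02},{"linear":[0,0,0],"delta_rot":[0,0,0],"fingers":0.02},{"linear":[0,0,0],"delta_rot":[0,0,0],"fingers":0.02}]}}

```text
clock: 16.1
position: [0.4569, 0.0776, 0.0571]
ee_rot: [0.002, 0.667, 0.745, 0.002]
contact_force: [-0.5, 0.2, -0.8]
width: 0.0267
```

Run:
```python
from h import *
st();print(to(pw(-.009,.06,.054),PY))
```

```text
t 16.1 pos [0.4569 0.0776 0.0571] w 0.0267 F [-0.5  0.2 -0.8]
(array([ 1.8, -3.2,  3.1]), array([ 0.37,  0.02, -0.29]))
```

Request:
{"method": "send_rows", "body": {"plan": [{"linear":[0.0018,-0.003,0.0025],"delta_rot":[0.4,0,-0.3],"fingers":0.02},{"linear":[0,0,0],"delta_rot":[0,0,0],"fingers":0.02},{"linear":[0,0,0],"delta_rot":[0,0,0],"fingers":0.05},{"linear":[0,0,0],"delta_rot":[0,0,0],"fingers":0.05},{"linear":[0,0,0],"delta_rot":[0,0,0],"fingers":0.05},{"linear":[0,0,-0.02],"delta_rot":[0,0,0],"fingers":0.05},{"linear":[0,0,-0.03],"delta_rot":[0,0,0],"fingers":0.05},{"linear":[0,0,-0.03],"delta_rot":[0,0,0],"fingers":0.05},{"linear":[0,0,0],"delta_rot":[0,0,0],"fingers":0.05},{"linear":[0,0,0],"delta_rot":[0,0,0],"fingers":0.05}]}}

```text
clock: 16.93
position: [0.454, 0.0796, 0.1391]
ee_rot: [0.0, 0.665, 0.747, -0.0]
contact_force: [-0.2, 0.0, -0.5]
width: 0.0502
```

Run:
```python
from h import *
st();print(to([.3,-.12,.16],PY));print(to([.4225,-.2975,.13],PY));print(to([.4225,-.2975,.13],.277+np.pi/2))
```

```text
t 16.93 pos [0.454  0.0796 0.1391] w 0.0502 F [-0.2  0.  -0.5]
(array([-180.3, -176.2,  -20.9]), array([0.02, 0.03, 0.07]))
(array([-370.9,  -75.3,    9.2]), array([0.02, 0.03, 0.07]))
(array([-370.9,  -75.3,    9.2]), array([ 0.02,  0.03, -9.18]))
```

Request:
{"method": "send_rows", "body": {"plan": [{"linear":[-0.033,-0.01,0],"delta_rot":[0,0,0],"fingers":0.05},{"linear":[-0.033,-0.01,0],"delta_rot":[0,0,0],"fingers":0.05},{"linear":[-0.033,-0.01,0],"delta_rot":[0,0,0],"fingers":0.05},{"linear":[-0.033,-0.01,0],"delta_rot":[0,0,0],"fingers":0.05},{"linear":[-0.033,-0.01,0],"delta_rot":[0,0,0],"fingers":0.05},{"linear":[-0.033,-0.01,0],"delta_rot":[0,0,0],"fingers":0.05},{"linear":[0,0,0],"delta_rot":[0,0,-7],"fingers":0.05},{"linear":[0,0,0],"delta_rot":[0,0,-2],"fingers":0.05},{"linear":[0,0,0],"delta_rot":[0,0,0],"fingers":0.05},{"linear":[0,0,0],"delta_rot":[0,0,0],"fingers":0.05}]}}

```text
clock: 17.77
position: [0.4152, -0.1321, 0.1332]
ee_rot: [-0.001, 0.6, 0.8, 0.001]
contact_force: [-0.6, 1.4, 0.2]
width: 0.0503
```

Run:
```python
from fresh import *
st();look(tag="g");print(to([.4225,-.2975,.13],.277+np.pi/2)); look(z=.012,tag="g2")
```

```text
t 17.77 pos [ 0.4152 -0.1321  0.1332] w 0.0503 F [-0.6  1.4  0.2]
fresh1 0.9 [272. 227. 284. 259.] top [ 0.4545  0.0808 -2.9973] 0.21 both [ 0.4545  0.0808 -2.9973] 0.21
fresh1 0.65 [425. 233. 438. 268.] top [ 0.4237 -0.3794  3.0533] 0.157 both [ 0.4229 -0.3795  3.0549] 0.167
fresh1 0.34 [407. 180. 421. 212.] top [ 0.5938 -0.3322 -3.0642] 0.172 both [ 0.5938 -0.3322 -3.0642] 0.172
(array([-161.3,  -40.1,    3.4]), array([ 0.02, -0.11,  0.46]))
fresh1 0.86 [422. 232. 439. 268.] top [ 0.425  -0.3768  3.0736] 0.191 both [ 0.4238 -0.3804  3.0922] 0.302
fresh1 0.54 [271. 225. 286. 258.] top [ 0.4515  0.0793 -2.9991] 0.195 both [ 0.4515  0.0793 -2.9991] 0.195
```

Run:
```python
from h import *
out=[]
for n,(r0,r1,c0,c1) in {"top":(170,300,280,480),"side":(180,330,230,410)}.items():
    a=cv2.resize(cv2.imread(f"pics/g2_{n}.png"),None,fx=S,fy=S,interpolation=cv2.INTER_CUBIC)
    for p in([.4225,-.2975,.277],[.4228,-.379,-.08]):
        q=(proj(place(CART[0],*p,0),n)+.5)*S-.5; cv2.polylines(a,[cv2.convexHull(np.round(q).astype(np.int32))],True,(0,0,255),1)
    out.append(cv2.resize(a[r0*S:r1*S,c0*S:c1*S],(390,300)))
cv2.imwrite("pics/gcmp.png",np.hstack(out))
```

```text
(no output)
```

View pics/gcmp.png

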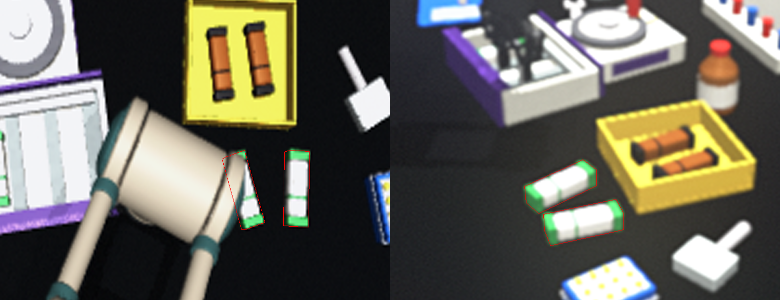

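Fresh A lies in its lane (seen at left edge), and the predicted outlines of B and C match in both views. Going to B.

Request:
{"method": "send_rows", "body": {"plan": [{"linear":[-0.031,-0.008,0.005],"delta_rot":[0,0,0.5],"fingers":0.05},{"linear":[-0.031,-0.008,0.005],"delta_rot":[0,0,0],"fingers":0.05},{"linear":[-0.031,-0.008,0.005],"delta_rot":[0,0,0],"fingers":0.05},{"linear":[-0.031,-0.008,0.005],"delta_rot":[0,0,0],"fingers":0.05},{"linear":[-0.03,-0.008,0.005],"delta_rot":[0,0,0],"fingers":0.05},{"linear":[0,0,0],"delta_rot":[0,0,0],"fingers":0.05},{"linear":[0,0,0],"delta_rot":[0,0,0],"fingers":0.05}]}}

```text
clock: 18.75
position: [0.4221, -0.2951, 0.1084]
ee_rot: [0.002, 0.6, 0.8, 0.001]
contact_force: [-0.6, 1.0, -0.1]
width: 0.0503
```

Run:
```python
from h import *
st();print(to([.4225,-.2975,.039],.277+np.pi/2))
```

```text
t 18.75 pos [ 0.4221 -0.2951  0.1084] w 0.0503 F [-0.6  1.  -0.1]
(array([-2.3, -0.6, 69.4]), array([0.23, 0.07, 0.36]))
```

Request:
{"method": "send_rows", "body": {"plan": [{"linear":[-0.0023,-0.0006,0.015],"delta_rot":[0.2,0,0.4],"fingers":0.05},{"linear":[0,0,0.018],"delta_rot":[0,0,0],"fingers":0.05},{"linear":[0,0,0.018],"delta_rot":[0,0,0],"fingers":0.05},{"linear":[0,0,0],"delta_rot":[0,0,0],"fingers":0.05},{"linear":[0,0,0],"delta_rot":[0,0,0],"fingers":0.05}]}}

```text
clock: 19.17
position: [0.4235, -0.2947, 0.0577]
ee_rot: [0.002, 0.602, 0.798, 0.0]
contact_force: [0.7, -0.3, 0.6]
width: 0.0499
```

Run:
```python
from h import *
st();print(to([.4225,-.2975,.039],.277+np.pi/2))
```

```text
t 19.17 pos [ 0.4235 -0.2947  0.0577] w 0.0499 F [ 0.7 -0.3  0.6]
(array([-2.4, -1.7, 18.7]), array([0.13, 0.14, 0.03]))
```

Request:
{"method": "send_rows", "body": {"plan": [{"linear":[-0.0024,-0.0017,0.01],"delta_rot":[0.1,0.1,0],"fingers":0.05},{"linear":[0,0,0.008],"delta_rot":[0,0,0],"fingers":0.05},{"linear":[0,0,0],"delta_rot":[0,0,0],"fingers":0.05},{"linear":[0,0,0],"delta_rot":[0,0,0],"fingers":0.02},{"linear":[0,0,0],"delta_rot":[0,0,0],"fingers":0.02},{"linear":[0,0,0],"delta_rot":[0,0,0],"fingers":0.02},{"linear":[0,0,0],"delta_rot":[0,0,0],"fingers":0.02},{"linear":[0,0,0],"delta_rot":[0,0,0],"fingers":0.02}]}}

```text
clock: 19.83
position: [0.4241, -0.2969, 0.0417]
ee_rot: [0.003, 0.602, 0.799, -0.0]
contact_force: [0.4, -0.0, -0.9]
width: 0.0267
```

Request:
{"method": "send_rows", "body": {"plan": [{"linear":[0,0,-0.02],"delta_rot":[0,0,0],"fingers":0.02},{"linear":[0,0,-0.03],"delta_rot":[0,0,0],"fingers":0.02},{"linear":[0,0,-0.03],"delta_rot":[0,0,0],"fingers":0.02},{"linear":[0,0,-0.03],"delta_rot":[0,0,0],"fingers":0.02},{"linear":[0,0,0],"delta_rot":[0,0,4.6],"fingers":0.02},{"linear":[0,0,0],"delta_rot":[0,0,4.6],"fingers":0.02},{"linear":[0,0,0],"delta_rot":[0,0,0],"fingers":0.02},{"linear":[0,0,0],"delta_rot":[0,0,0],"fingers":0.02}]}}

```text
clock: 20.5
position: [0.4225, -0.2959, 0.1565]
ee_rot: [0.001, 0.666, 0.746, 0.0]
contact_force: [-0.3, -0.1, -0.9]
width: 0.0267
```

Run:
```python
from h import *
st();print(to(pw(-.009,0,.14),PY))
```

```text
t 20.5 pos [ 0.4225 -0.2959  0.1565] w 0.0267 F [-0.3 -0.1 -0.9]
(array([309. ,  73.4,  16.1]), array([ 0.12,  0.1 , -0.09]))
```

Request:
{"method": "send_rows", "body": {"plan": [{"linear":[0.0333,0.0076,0.001],"delta_rot":[0,0,0],"fingers":0.02},{"linear":[0.0333,0.0076,0.001],"delta_rot":[0,0,0],"fingers":0.02},{"linear":[0.0333,0.0076,0.001],"delta_rot":[0,0,0],"fingers":0.02},{"linear":[0.0333,0.0076,0.001],"delta_rot":[0,0,0],"fingers":0.02},{"linear":[0.0333,0.0076,0.001],"delta_rot":[0,0,0],"fingers":0.02},{"linear":[0.0333,0.0076,0.001],"delta_rot":[0,0,0],"fingers":0.02},{"linear":[0.0333,0.0076,0.001],"delta_rot":[0,0,0],"fingers":0.02},{"linear":[0.0333,0.0076,0.001],"delta_rot":[0,0,0],"fingers":0.02},{"linear":[0.0333,0.0076,0.001],"delta_rot":[0,0,0],"fingers":0.02},{"linear":[0,0,0],"delta_rot":[0,0,0],"fingers":0.02},{"linear":[0,0,0],"delta_rot":[0,0,0],"fingers":0.02}]}}

```text
clock: 21.42
position: [0.4527, 0.021, 0.1397]
ee_rot: [-0.002, 0.66, 0.751, -0.002]
contact_force: [-0.3, -0.1, -0.5]
width: 0.0263
```

Run:
```python
from h import *
st();print(to(pw(-.009,0,.0545),PY))
```

```text
t 21.42 pos [0.4527 0.021  0.1397] w 0.0263 F [-0.3 -0.1 -0.5]
(array([-2.5,  8. , 85.1]), array([-0.38, -0.  ,  0.8 ]))
```

Request:
{"method": "send_rows", "body": {"plan": [{"linear":[-0.0025,0.006,0.005],"delta_rot":[-0.4,0,0.8],"fingers":0.02},{"linear":[0,0,0.02],"delta_rot":[0,0,0],"fingers":0.02},{"linear":[0,0,0.02],"delta_rot":[0,0,0],"fingers":0.02},{"linear":[0,0,0.013],"delta_rot":[0,0,0],"fingers":0.02},{"linear":[0,0,0],"delta_rot":[0,0,0],"fingers":0.02},{"linear":[0,0,0],"delta_rot":[0,0,0],"fingers":0.02}]}}

```text
clock: 21.92
position: [0.4615, 0.0136, 0.0779]
ee_rot: [0.002, 0.666, 0.746, 0.0]
contact_force: [0.3, -0.1, -1.6]
width: 0.0264
```

Run:
```python
from h import *
st();print(to(pw(-.009,0,.0545),PY))
```

```text
t 21.92 pos [0.4615 0.0136 0.0779] w 0.0264 F [ 0.3 -0.1 -1.6]
(array([ 6. , -0.6, 23.4]), array([ 0.17,  0.13, -0.2 ]))
```

Request:
{"method": "send_rows", "body": {"plan": [{"linear":[0.006,-0.002,0.003],"delta_rot":[0.2,0.1,-0.2],"fingers":0.02},{"linear":[0,0,0.01],"delta_rot":[0,0,0],"fingers":0.02},{"linear":[0,0,0.007],"delta_rot":[0,0,0],"fingers":0.02},{"linear":[0,0,0.001],"delta_rot":[0,0,0],"fingers":0.02},{"linear":[0,0,0],"delta_rot":[0,0,0],"fingers":0.02},{"linear":[0,0,0],"delta_rot":[0,0,0],"fingers":0.02}]}}

```text
clock: 22.42
position: [0.4613, 0.0171, 0.0582]
ee_rot: [0.002, 0.667, 0.745, 0.001]
contact_force: [0.3, -0.2, -1.3]
width: 0.0265
```

Run:
```python
from h import *
st();print(to(pw(-.009,0,.0545),PY))
```

```text
t 22.42 pos [0.4613 0.0171 0.0582] w 0.0265 F [ 0.3 -0.2 -1.3]
(array([ 2.4, -0.7,  3.7]), array([ 0.25,  0.08, -0.27]))
```

Request:
{"method": "send_rows", "body": {"plan": [{"linear":[0.0024,-0.0007,0.003],"delta_rot":[0.2,0,-0.3],"fingers":0.02},{"linear":[0,0,0],"delta_rot":[0,0,0],"fingers":0.02},{"linear":[0,0,0],"delta_rot":[0,0,0],"fingers":0.05},{"linear":[0,0,0],"delta_rot":[0,0,0],"fingers":0.05},{"linear":[0,0,0],"delta_rot":[0,0,0],"fingers":0.05},{"linear":[0,0,-0.02],"delta_rot":[0,0,0],"fingers":0.05},{"linear":[0,0,-0.03],"delta_rot":[0,0,0],"fingers":0.05},{"linear":[0,0,-0.03],"delta_rot":[0,0,0],"fingers":0.05},{"linear":[0,0,0],"delta_rot":[0,0,0],"fingers":0.05},{"linear":[0,0,0],"delta_rot":[0,0,0],"fingers":0.05}]}}

```text
clock: 23.25
position: [0.4609, 0.0201, 0.1399]
ee_rot: [0.002, 0.664, 0.747, 0.0]
contact_force: [0.1, -0.3, -0.1]
width: 0.0496
```

Run:
```python
from h import *
st();print(to([.4228,-.379,.13],-.075+np.pi/2))
```

```text
t 23.25 pos [0.4609 0.0201 0.1399] w 0.0496 F [ 0.1 -0.3 -0.1]
(array([-391.9,  -84.7,   10.4]), array([ 0.16,  0.09, 11.02]))
```

Request:
{"method": "send_rows", "body": {"plan": [{"linear":[-0.033,-0.0072,0],"delta_rot":[0,0,0],"fingers":0.05},{"linear":[-0.033,-0.0072,0],"delta_rot":[0,0,0],"fingers":0.05},{"linear":[-0.033,-0.0072,0],"delta_rot":[0,0,0],"fingers":0.05},{"linear":[-0.033,-0.0072,0],"delta_rot":[0,0,0],"fingers":0.05},{"linear":[-0.033,-0.0072,0],"delta_rot":[0,0,0],"fingers":0.05},{"linear":[-0.033,-0.0072,0],"delta_rot":[0,0,0],"fingers":0.05},{"linear":[-0.033,-0.0072,0],"delta_rot":[0,0,0],"fingers":0.05},{"linear":[0,0,0],"delta_rot":[0,0,5.5],"fingers":0.05},{"linear":[0,0,0],"delta_rot":[0,0,5.5],"fingers":0.05},{"linear":[0,0,0],"delta_rot":[0,0,0],"fingers":0.05},{"linear":[0,0,0],"delta_rot":[0,0,0],"fingers":0.05}]}}

```text
clock: 24.17
position: [0.4354, -0.2248, 0.1322]
ee_rot: [-0.001, 0.734, 0.68, 0.001]
contact_force: [0.3, 0.7, 0.1]
width: 0.0499
```

Run:
```python
from fresh import *
st();look(tag="k");print(to([.4228,-.379,.12],-.075+np.pi/2)); look(z=.012,tag="k2")
```

```text
t 24.17 pos [ 0.4354 -0.2248  0.1322] w 0.0499 F [0.3 0.7 0.1]
fresh1 0.83 [292. 226. 306. 259.] top [ 0.4599  0.0183 -3.0363] 0.142 both [ 0.4599  0.0183 -3.0363] 0.142
fresh1 0.61 [271. 226. 285. 259.] top [ 0.4541  0.0795 -3.0377] 0.114 both [ 0.4541  0.0795 -3.0377] 0.114
(array([-155.4,   -1.4,   12.6]), array([-0.01, -0.13, -0.05]))
fresh1 0.84 [270. 225. 287. 260.] top [ 0.4526  0.0789 -3.0241] 0.141 both [ 0.4526  0.0789 -3.0249] 0.285
fresh1 0.79 [293. 226. 304. 257.] top [ 0.4603  0.0184 -3.025 ] 0.152 both [ 0.4603  0.0184 -3.025 ] 0.152
```

Run:
```python
from h import *
manip.get_image("side")
for e in manip.masks_of("fresh1","side"):
    M=fill(e["pixels"]); r=render(CART,[.4228,-.379,-.075],0,"side")[::S,::S]
    print(round(e["p"],2),np.round(e["extent"]),(r&M).sum()/(r|M).sum())
    if (r&M).sum()>50: print(fit(CART,{"side":M},[.4228,-.379,-.075],0))
```

```text
0.61 [300. 282. 339. 301.] 0.7521367521367521
(array([ 0.42205027, -0.37747615, -0.07446033]), np.float64(0.24154952248095285))
0.59 [273. 197. 294. 211.] 0.0
0.56 [244. 165. 286. 194.] 0.0
```

C has not moved. Approach and grasp it.

Request:
{"method": "send_rows", "body": {"plan": [{"linear":[-0.03,0,0.004],"delta_rot":[0,0,0],"fingers":0.05},{"linear":[-0.03,0,0.004],"delta_rot":[0,0,0],"fingers":0.05},{"linear":[-0.03,0,0.004],"delta_rot":[0,0,0],"fingers":0.05},{"linear":[-0.03,0,0.004],"delta_rot":[0,0,0],"fingers":0.05},{"linear":[-0.03,0,0.004],"delta_rot":[0,0,0],"fingers":0.05},{"linear":[0,0,0],"delta_rot":[0,0,0],"fingers":0.05},{"linear":[0,0,0],"delta_rot":[0,0,0],"fingers":0.05}]}}

```text
clock: 25.25
position: [0.4254, -0.3788, 0.1128]
ee_rot: [0.001, 0.732, 0.682, 0.001]
contact_force: [-0.6, 0.5, -1.2]
width: 0.0501
```

Run:
```python
from h import *
st();print(to([.4228,-.379,.039],-.075+np.pi/2))
```

```text
t 25.25 pos [ 0.4254 -0.3788  0.1128] w 0.0501 F [-0.6  0.5 -1.2]
(array([-0.4, -2.9, 73.8]), array([ 0.18, -0.03,  0.26]))
```

Request:
{"method": "send_rows", "body": {"plan": [{"linear":[-0.0015,-0.0035,0.015],"delta_rot":[0.2,0,0.3],"fingers":0.05},{"linear":[0,0,0.02],"delta_rot":[0,0,0],"fingers":0.05},{"linear":[0,0,0.02],"delta_rot":[0,0,0],"fingers":0.05},{"linear":[0,0,0],"delta_rot":[0,0,0],"fingers":0.05},{"linear":[0,0,0],"delta_rot":[0,0,0],"fingers":0.05}]}}

```text
clock: 25.67
position: [0.423, -0.378, 0.0581]
ee_rot: [0.001, 0.733, 0.68, 0.001]
contact_force: [-0.5, -0.5, -0.1]
width: 0.05
```

Run:
```python
from h import *
st();print(to([.4228,-.379,.039],-.075+np.pi/2))
```

```text
t 25.67 pos [ 0.423  -0.378   0.0581] w 0.05 F [-0.5 -0.5 -0.1]
(array([-1. , -0.1, 19.1]), array([0.11, 0.02, 0.03]))
```

Request:
{"method": "send_rows", "body": {"plan": [{"linear":[-0.001,0,0.01],"delta_rot":[0,0,0],"fingers":0.05},{"linear":[0,0,0.008],"delta_rot":[0,0,0],"fingers":0.05},{"linear":[0,0,0],"delta_rot":[0,0,0],"fingers":0.05},{"linear":[0,0,0],"delta_rot":[0,0,0],"fingers":0.02},{"linear":[0,0,0],"delta_rot":[0,0,0],"fingers":0.02},{"linear":[0,0,0],"delta_rot":[0,0,0],"fingers":0.02},{"linear":[0,0,0],"delta_rot":[0,0,0],"fingers":0.02},{"linear":[0,0,0],"delta_rot":[0,0,0],"fingers":0.02}]}}

```text
clock: 26.33
position: [0.4251, -0.3788, 0.0429]
ee_rot: [0.004, 0.732, 0.681, 0.001]
contact_force: [-0.0, -0.5, -1.3]
width: 0.0265
```

Request:
{"method": "send_rows", "body": {"plan": [{"linear":[0,0,-0.02],"delta_rot":[0,0,0],"fingers":0.02},{"linear":[0,0,-0.03],"delta_rot":[0,0,0],"fingers":0.02},{"linear":[0,0,-0.03],"delta_rot":[0,0,0],"fingers":0.02},{"linear":[0,0,-0.03],"delta_rot":[0,0,0],"fingers":0.02},{"linear":[0,0,0],"delta_rot":[0,0,-5.4],"fingers":0.02},{"linear":[0,0,0],"delta_rot":[0,0,-5.4],"fingers":0.02},{"linear":[0,0,0],"delta_rot":[0,0,0],"fingers":0.02},{"linear":[0,0,0],"delta_rot":[0,0,0],"fingers":0.02}]}}

```text
clock: 27.0
position: [0.4236, -0.378, 0.158]
ee_rot: [0.003, 0.663, 0.749, 0.0]
contact_force: [-0.0, 0.2, -1.3]
width: 0.0265
```

Run:
```python
from h import *
st();print(to(pw(-.009,-.06,.14),PY))
```

```text
t 27.0 pos [ 0.4236 -0.378   0.158 ] w 0.0265 F [-0.   0.2 -1.3]
(array([330.1,  84.2,  17. ]), array([0.26, 0.23, 0.34]))
```

Request:
{"method": "send_rows", "body": {"plan": [{"linear":[0.032,0.0083,0.001],"delta_rot":[0,0,0],"fingers":0.02},{"linear":[0.032,0.0083,0.001],"delta_rot":[0,0,0],"fingers":0.02},{"linear":[0.032,0.0083,0.001],"delta_rot":[0,0,0],"fingers":0.02},{"linear":[0.032,0.0083,0.001],"delta_rot":[0,0,0],"fingers":0.02},{"linear":[0.032,0.0083,0.001],"delta_rot":[0,0,0],"fingers":0.02},{"linear":[0.032,0.0083,0.001],"delta_rot":[0,0,0],"fingers":0.02},{"linear":[0.032,0.0083,0.001],"delta_rot":[0,0,0],"fingers":0.02},{"linear":[0.032,0.0083,0.001],"delta_rot":[0,0,0],"fingers":0.02},{"linear":[0.032,0.0083,0.001],"delta_rot":[0,0,0],"fingers":0.02},{"linear":[0.03,0.008,0.001],"delta_rot":[0,0,0],"fingers":0.02},{"linear":[0,0,0],"delta_rot":[0,0,0],"fingers":0.02},{"linear":[0,0,0],"delta_rot":[0,0,0],"fingers":0.02}]}}

```text
clock: 28.0
position: [0.4691, -0.0405, 0.1389]
ee_rot: [-0.001, 0.675, 0.737, -0.002]
contact_force: [-0.4, 0.3, -0.9]
width: 0.0264
```

Run:
```python
from h import *
st();print(to(pw(-.009,-.06,.0555),PY))
```

```text
t 28.0 pos [ 0.4691 -0.0405  0.1389] w 0.0264 F [-0.4  0.3 -0.9]
(array([ 0.6, -1.4, 83.4]), array([-0.27,  0.03, -1.6 ]))
```

Request:
{"method": "send_rows", "body": {"plan": [{"linear":[0,-0.003,0.005],"delta_rot":[-0.3,0,-1.6],"fingers":0.02},{"linear":[0,0,0.02],"delta_rot":[0,0,0],"fingers":0.02},{"linear":[0,0,0.02],"delta_rot":[0,0,0],"fingers":0.02},{"linear":[0,0,0.013],"delta_rot":[0,0,0],"fingers":0.02},{"linear":[0,0,0],"delta_rot":[0,0,0],"fingers":0.02},{"linear":[0,0,0],"delta_rot":[0,0,0],"fingers":0.02}]}}

```text
clock: 28.5
position: [0.4659, -0.0449, 0.0783]
ee_rot: [0.001, 0.668, 0.744, -0.001]
contact_force: [-0.7, 0.3, -0.8]
width: 0.0267
```

Run:
```python
from h import *
st();print(to(pw(-.009,-.06,.0555),PY))
```

```text
t 28.5 pos [ 0.4659 -0.0449  0.0783] w 0.0267 F [-0.7  0.3 -0.8]
(array([ 4.6,  1.9, 22.8]), array([-0.  ,  0.14, -0.46]))
```

Request:
{"method": "send_rows", "body": {"plan": [{"linear":[0.005,0,0.003],"delta_rot":[0,0.1,-0.5],"fingers":0.02},{"linear":[0,0,0.01],"delta_rot":[0,0,0],"fingers":0.02},{"linear":[0,0,0.006],"delta_rot":[0,0,0],"fingers":0.02},{"linear":[0,0,0.001],"delta_rot":[0,0,0],"fingers":0.02},{"linear":[0,0,0],"delta_rot":[0,0,0],"fingers":0.02},{"linear":[0,0,0],"delta_rot":[0,0,0],"fingers":0.02}]}}

```text
clock: 29.0
position: [0.4677, -0.0418, 0.0603]
ee_rot: [0.003, 0.666, 0.746, 0.001]
contact_force: [0.9, -0.0, -1.2]
width: 0.0266
```

Run:
```python
from h import *
st();print(to(pw(-.009,-.06,.0555),PY))
```

```text
t 29.0 pos [ 0.4677 -0.0418  0.0603] w 0.0266 F [ 0.9 -0.  -1.2]
(array([ 1.7, -0.2,  4.8]), array([ 0.3 ,  0.13, -0.19]))
```

Request:
{"method": "send_rows", "body": {"plan": [{"linear":[0.0017,0,0.004],"delta_rot":[0.3,0.1,-0.2],"fingers":0.02},{"linear":[0,0,0],"delta_rot":[0,0,0],"fingers":0.02},{"linear":[0,0,0],"delta_rot":[0,0,0],"fingers":0.05},{"linear":[0,0,0],"delta_rot":[0,0,0],"fingers":0.05},{"linear":[0,0,0],"delta_rot":[0,0,0],"fingers":0.05},{"linear":[0,0,-0.02],"delta_rot":[0,0,0],"fingers":0.05},{"linear":[0,0,-0.03],"delta_rot":[0,0,0],"fingers":0.05},{"linear":[0,0,-0.03],"delta_rot":[0,0,0],"fingers":0.05},{"linear":[0.03,-0.01,-0.01],"delta_rot":[0,0,0],"fingers":0.05},{"linear":[0.033,-0.01,-0.01],"delta_rot":[0,0,0],"fingers":0.05},{"linear":[0.033,-0.01,0],"delta_rot":[0,0,0],"fingers":0.05},{"linear":[0.033,-0.01,0],"delta_rot":[0,0,0],"fingers":0.05}]}}

```text
clock: 30.0
position: [0.4182, 0.0822, 0.1634]
ee_rot: [0.005, 0.669, 0.743, 0.003]
contact_force: [0.3, 1.3, 0.5]
width: 0.0502
```

Request:
{"method": "send_rows", "body": {"plan": [{"linear":[0.033,-0.01,0],"delta_rot":[0,0,0],"fingers":0.05},{"linear":[0.033,-0.01,0],"delta_rot":[0,0,0],"fingers":0.05},{"linear":[0.033,-0.01,0],"delta_rot":[0,0,0],"fingers":0.05},{"linear":[0,0,0],"delta_rot":[0,0,0],"fingers":0.05},{"linear":[0,0,0],"delta_rot":[0,0,0],"fingers":0.05}]}}

```text
clock: 30.42
position: [0.3729, 0.1868, 0.1651]
ee_rot: [0.005, 0.666, 0.746, 0.006]
contact_force: [-0.0, -0.3, 0.3]
width: 0.0496
```

Run:
```python
from fresh import *
st();look(z=.012,tag="m")
T=cv2.imread("pics/top0.png")
a=cv2.resize(T,None,fx=S,fy=S,interpolation=cv2.INTER_CUBIC)
b=a.copy()
for im,y in((a,-.229),(b,-.229+np.pi)):
    for P in COVER:
        q=(proj(place(P,.4533,.380,y,0),"top")+.5)*S-.5; cv2.polylines(im,[cv2.convexHull(np.round(q).astype(np.int32))],True,(0,0,255),1)
c=cv2.resize(cv2.imread("pics/m_top.png")[130:290,230:350],(360,360*160//120),interpolation=cv2.INTER_CUBIC)
o=np.zeros((640,780,3),np.uint8); 
A=cv2.resize(a[840:1124,540:900],(400,315)); B=cv2.resize(b[840:1124,540:900],(400,284*400//360))
o=np.zeros((600,760,3),np.uint8);o[:A.shape[0],:400]=A[:,:400];o[:480,400:760]=c
o[315:600,:360]=b[840:1124+1,540:900]
cv2.imwrite("pics/cov.png",o)
```

```text
t 30.42 pos [0.3729 0.1868 0.1651] w 0.0496 F [-0.  -0.3  0.3]
fresh1 0.67 [310. 217. 325. 252.] top [ 0.4664 -0.0411 -3.0537] 0.088 both [ 0.4664 -0.0411 -3.0537] 0.088
fresh1 0.67 [270. 226. 286. 260.] top [ 0.4533  0.0773 -3.011 ] 0.172 both [ 0.4534  0.0775 -3.0043] 0.269
fresh1 0.53 [292. 226. 308. 256.] top [ 0.46    0.0182 -3.0379] 0.127 both [ 0.46    0.0182 -3.0379] 0.303
```

View pics/cov.png

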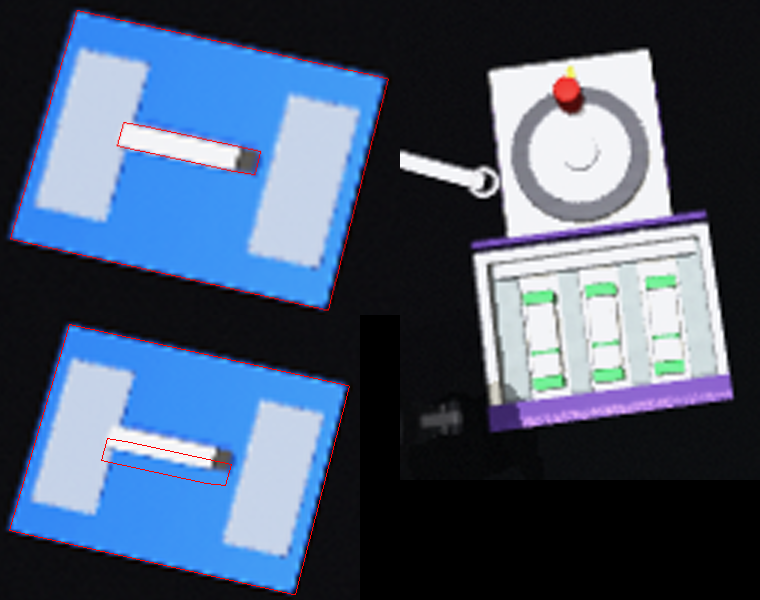

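All three fresh cartridges lie in their lanes. The cover's yaw of -0.229 with its bar at cover +x matches the picture, so turn the wrist for the cover.

Request:
{"method": "send_rows", "body": {"plan": [{"linear":[0,0,0],"delta_rot":[0,0,6.8],"fingers":0.05},{"linear":[0,0,0],"delta_rot":[0,0,6.8],"fingers":0.05},{"linear":[0,0,0],"delta_rot":[0,0,6.8],"fingers":0.05},{"linear":[0,0,0],"delta_rot":[0,0,6.8],"fingers":0.05},{"linear":[0,0,0],"delta_rot":[0,0,6.8],"fingers":0.05},{"linear":[0,0,0],"delta_rot":[0,0,6.8],"fingers":0.05},{"linear":[0,0,0],"delta_rot":[0,0,6.8],"fingers":0.05},{"linear":[0,0,0],"delta_rot":[0,0,6.8],"fingers":0.05},{"linear":[0,0,0],"delta_rot":[0,0,6.8],"fingers":0.05},{"linear":[0,0,0],"delta_rot":[0,0,6.8],"fingers":0.05},{"linear":[0,0,0],"delta_rot":[0,0,6.8],"fingers":0.05},{"linear":[0,0,0],"delta_rot":[0,0,6.8],"fingers":0.05}]}}

```text
clock: 31.62
position: [0.3839, 0.168, 0.1638]
ee_rot: [0.003, 0.996, 0.088, 0.007]
contact_force: [-0.3, -0.1, -0.3]
width: 0.0499
```

Request:
{"method": "send_rows", "body": {"plan": [{"linear":[0,0,0],"delta_rot":[0,0,6.8],"fingers":0.05},{"linear":[0,0,0],"delta_rot":[0,0,6.8],"fingers":0.05},{"linear":[0,0,0],"delta_rot":[0,0,6.8],"fingers":0.05},{"linear":[0,0,0],"delta_rot":[0,0,0],"fingers":0.05},{"linear":[0,0,0],"delta_rot":[0,0,0],"fingers":0.05}]}}

```text
clock: 32.03
position: [0.3878, 0.161, 0.1633]
ee_rot: [0.002, 0.995, -0.101, 0.007]
contact_force: [-0.4, -0.4, 0.5]
width: 0.05
```

Run:
```python
from h import *
s=st();print(np.round(s["qpos"],2),to([.4582,.3789,.12],-.229))
```

```text
t 32.03 pos [0.3878 0.161  0.1633] w 0.05 F [-0.4 -0.4  0.5]
[ 0.23  0.12  1.97 -0.01  1.04  0.44] (array([  24.5, -227.8,   43. ]), array([ 0.15, -0.88,  1.5 ]))
```

Request:
{"method": "send_rows", "body": {"plan": [{"linear":[0,0,0],"delta_rot":[0,-0.8,1.5],"fingers":0.05},{"linear":[0.004,-0.032,0.003],"delta_rot":[0,0,0],"fingers":0.05},{"linear":[0.003,-0.032,0.003],"delta_rot":[0,0,0],"fingers":0.05},{"linear":[0.003,-0.032,0.003],"delta_rot":[0,0,0],"fingers":0.05},{"linear":[0.003,-0.032,0.003],"delta_rot":[0,0,0],"fingers":0.05},{"linear":[0.003,-0.032,0.003],"delta_rot":[0,0,0],"fingers":0.05},{"linear":[0.003,-0.032,0.003],"delta_rot":[0,0,0],"fingers":0.05},{"linear":[0.002,-0.028,0.003],"delta_rot":[0,0,0],"fingers":0.05},{"linear":[0,0,0],"delta_rot":[0,0,0],"fingers":0.05},{"linear":[0,0,0],"delta_rot":[0,0,0],"fingers":0.05}]}}

```text
clock: 32.87
position: [0.4664, 0.3747, 0.1382]
ee_rot: [0.002, 0.993, -0.116, -0.001]
contact_force: [-0.9, -0.4, -0.4]
width: 0.0498
```

Run:
```python
from h import *
s=st();print(np.round(s["qpos"],2),to([.4582,.3789,.037],-.229))
```

```text
t 32.87 pos [0.4664 0.3747 0.1382] w 0.0498 F [-0.9 -0.4 -0.4]
[ 0.56  0.4   1.63 -0.    1.12  0.79] (array([ -8.7,  -2.7, 101.2]), array([ 0.28,  0.13, -0.17]))
```

Request:
{"method": "send_rows", "body": {"plan": [{"linear":[-0.0087,-0.0027,0.015],"delta_rot":[0.2,0.1,-0.2],"fingers":0.05},{"linear":[0,0,0.02],"delta_rot":[0,0,0],"fingers":0.05},{"linear":[0,0,0.02],"delta_rot":[0,0,0],"fingers":0.05},{"linear":[0,0,0.015],"delta_rot":[0,0,0],"fingers":0.05},{"linear":[0,0,0],"delta_rot":[0,0,0],"fingers":0.05},{"linear":[0,0,0],"delta_rot":[0,0,0],"fingers":0.05}]}}

```text
clock: 33.37
position: [0.4593, 0.3744, 0.0667]
ee_rot: [0.002, 0.993, -0.114, -0.001]
contact_force: [0.1, 0.4, 0.5]
width: 0.0499
```

Run:
```python
from h import *
s=st();print(to([.4582,.3789,.037],-.229))
```

```text
t 33.37 pos [0.4593 0.3744 0.0667] w 0.0499 F [0.1 0.4 0.5]
(array([-2. , -4.2, 29.7]), array([0.18, 0.07, 0.04]))
```

Request:
{"method": "send_rows", "body": {"plan": [{"linear":[-0.002,-0.0045,0.01],"delta_rot":[0.2,0,0],"fingers":0.05},{"linear":[0,0,0.01],"delta_rot":[0,0,0],"fingers":0.05},{"linear":[0,0,0.008],"delta_rot":[0,0,0],"fingers":0.05},{"linear":[0,0,0],"delta_rot":[0,0,0],"fingers":0.05},{"linear":[0,0,0],"delta_rot":[0,0,0],"fingers":0.005},{"linear":[0,0,0],"delta_rot":[0,0,0],"fingers":0.005},{"linear":[0,0,0],"delta_rot":[0,0,0],"fingers":0.005},{"linear":[0,0,0],"delta_rot":[0,0,0],"fingers":0.005},{"linear":[0,0,0],"delta_rot":[0,0,0],"fingers":0.005},{"linear":[0,0,0],"delta_rot":[0,0,0],"fingers":0.005}], "force": 80}}

```text
clock: 34.2
position: [0.46, 0.3792, 0.04]
ee_rot: [-0.002, 0.993, -0.114, 0.001]
contact_force: [-0.2, 0.5, -2.6]
width: 0.015
```

Run:
```python
from h import *
s=st();print(to([.4582,.3789,.037],-.229))
```

```text
t 34.2 pos [0.46   0.3792 0.04  ] w 0.015 F [-0.2  0.5 -2.6]
(array([-1.7,  0.7,  2.9]), array([-0.23, -0.12, -0.02]))
```

Request:
{"method": "send_rows", "body": {"plan": [{"linear":[0,0,-0.015],"delta_rot":[0,0,0],"fingers":0.005},{"linear":[0,0,-0.025],"delta_rot":[0,0,0],"fingers":0.005},{"linear":[0,0,-0.025],"delta_rot":[0,0,0],"fingers":0.005},{"linear":[0,0,-0.025],"delta_rot":[0,0,0],"fingers":0.005},{"linear":[0,0,-0.025],"delta_rot":[0,0,0],"fingers":0.005},{"linear":[0,0,-0.025],"delta_rot":[0,0,0],"fingers":0.005},{"linear":[0,0,0],"delta_rot":[0,0,-5],"fingers":0.005},{"linear":[0,0,0],"delta_rot":[0,0,-5],"fingers":0.005},{"linear":[0,0,0],"delta_rot":[0,0,-5],"fingers":0.005},{"linear":[0,0,0],"delta_rot":[0,0,-4.7],"fingers":0.005},{"linear":[0,0,0],"delta_rot":[0,0,0],"fingers":0.005},{"linear":[0,0,0],"delta_rot":[0,0,0],"fingers":0.005}]}}

```text
clock: 35.2
position: [0.4575, 0.3773, 0.1848]
ee_rot: [-0.0, 0.998, 0.065, -0.001]
contact_force: [-0.4, -0.1, -1.7]
width: 0.0152
```

```bash
python3 - <<'E'
s=open('h.py').read()
s=s.replace("    d=R.inv().apply(","    T=T*Ro.from_euler('y',pitch,degrees=True)\n    d=R.inv().apply(")
open('h.py','w').write(s)
E
python3 - <<'E'
from h import *
s=st();print(to(pw(.0264,0,.18),PR[2]))
E
```

```text
t 35.2 pos [0.4575 0.3773 0.1848] w 0.0152 F [-0.4 -0.1 -1.7]
(array([ -7.8, 355.7,   4.8]), array([-0.01,  0.08,  0.78]))
```

Request:
{"method": "send_rows", "body": {"plan": [{"linear":[-0.001,0.02,0],"delta_rot":[0,0,0],"fingers":0.005},{"linear":[-0.001,0.031,0],"delta_rot":[0,0,0],"fingers":0.005},{"linear":[-0.001,0.031,0],"delta_rot":[0,0,0],"fingers":0.005},{"linear":[-0.001,0.031,0],"delta_rot":[0,0,0],"fingers":0.005},{"linear":[-0.001,0.031,0],"delta_rot":[0,0,0],"fingers":0.005},{"linear":[-0.001,0.031,0],"delta_rot":[0,0,0],"fingers":0.005},{"linear":[-0.001,0.031,0],"delta_rot":[0,0,0],"fingers":0.005},{"linear":[-0.001,0.031,0],"delta_rot":[0,0,0],"fingers":0.005},{"linear":[0,0.031,0],"delta_rot":[0,0,0],"fingers":0.005},{"linear":[0,0.031,0],"delta_rot":[0,0,0],"fingers":0.005},{"linear":[0,0.03,0],"delta_rot":[0,0,0],"fingers":0.005},{"linear":[0,0,0],"delta_rot":[0,0,0],"fingers":0.005}]}}

```text
clock: 36.2
position: [0.4887, 0.038, 0.1808]
ee_rot: [0.0, 0.998, 0.056, -0.001]
contact_force: [0.3, 0.3, -1.9]
width: 0.0149
```

Request:
{"method": "send_rows", "body": {"plan": [{"linear":[0,0,0],"delta_rot":[0,0,0],"fingers":0.005},{"linear":[0,0,0],"delta_rot":[0,3,0],"fingers":0.005},{"linear":[0,0,0],"delta_rot":[0,3,0],"fingers":0.005},{"linear":[0,0,0],"delta_rot":[0,0,0],"fingers":0.005},{"linear":[0,0,0],"delta_rot":[0,0,0],"fingers":0.005}]}}

```text
clock: 36.62
position: [0.4883, 0.038, 0.1798]
ee_rot: [-0.004, 0.997, 0.05, 0.051]
contact_force: [0.5, 0.5, -2.5]
width: 0.0151
```

Run:
```python
from h import *
s=st();print(to(pw(.0264,0,.15),PR[2],pitch=6),np.round(s["qpos"],2))
```

```text
t 36.62 pos [0.4883 0.038  0.1798] w 0.0151 F [ 0.5  0.5 -2.5]
(array([ 2.7, 15.1, 30.2]), array([-0.04,  0.13, -0.84])) [-0.08  0.16  1.87  0.02  1.01 -0.19]
```

Request:
{"method": "send_rows", "body": {"plan": [{"linear":[0.0027,0.0151,0.015],"delta_rot":[0,0.1,-0.8],"fingers":0.005},{"linear":[0,0,0.015],"delta_rot":[0,0,0],"fingers":0.005},{"linear":[0,0,0],"delta_rot":[0,0,0],"fingers":0.005},{"linear":[0,0,0],"delta_rot":[0,0,0],"fingers":0.005}]}}

```text
clock: 36.95
position: [0.497, 0.0262, 0.1506]
ee_rot: [-0.004, 0.997, 0.059, 0.051]
contact_force: [0.3, 0.3, -1.6]
width: 0.0152
```

```bash
cat > cov.py <<'E'
from h import *
import sys
# overlay of held cover, from the tool pose: cover = bar centre at TCP, underside hz below
def overlay(tag,hz=.040,crop=(150,260,230,400)):
    s=manip.get_state(); q=s["ee_rot"]; R=Ro.from_quat([*q[1:],q[0]])
    im=manip.get_image("side"); cv2.imwrite(f"pics/{tag}_side.png",im[:,:,::-1])
    a=cv2.resize(im[:,:,::-1],None,fx=S,fy=S,interpolation=cv2.INTER_CUBIC)
    for P in COVER:
        L=(P-[.005,0,hz])*[1,-1,-1]; W=R.apply(L)+s["position"]
        cv2.polylines(a,[cv2.convexHull(np.round((proj(W,"side")+.5)*S-.5).astype(np.int32))],True,(0,0,255),1)
    r0,r1,c0,c1=crop; cv2.imwrite(f"pics/{tag}_ov.png",a[r0*S:r1*S,c0*S:c1*S])
E
python3 - <<'E'
from cov import *
s=st();print(to(pw(.0264,0,.1072),PR[2],pitch=6)); overlay("hold",crop=(110,250,230,400))
E
```

```text
t 36.95 pos [0.497  0.0262 0.1506] w 0.0152 F [ 0.3  0.3 -1.6]
(array([-6.2,  2.5, 43. ]), array([-0.11,  0.09,  0.13]))
```

View pics/hold_ov.png

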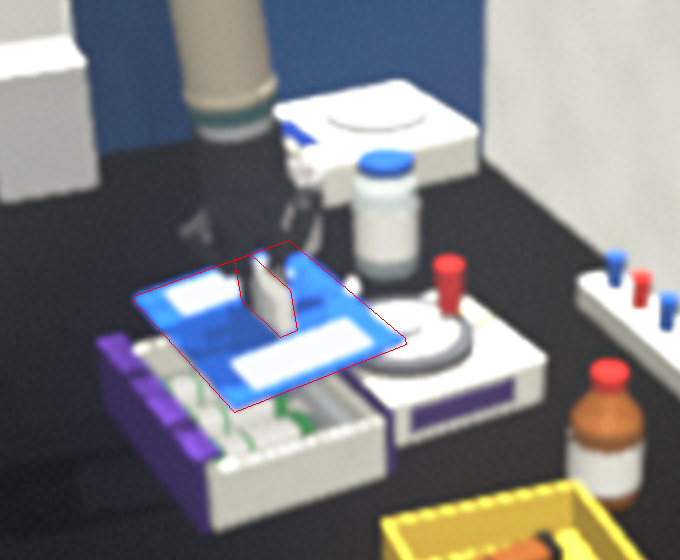

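The held cover matches its predicted outline (lip edge from (133,298) to (235,411)), so there is no slip. Lower to the pre-hook pose.

Request:
{"method": "send_rows", "body": {"plan": [{"linear":[-0.006,0.0025,0.012],"delta_rot":[-0.1,0.1,0.1],"fingers":0.005},{"linear":[0,0,0.015],"delta_rot":[0,0,0],"fingers":0.005},{"linear":[0,0,0.014],"delta_rot":[0,0,0],"fingers":0.005},{"linear":[0,0,0],"delta_rot":[0,0,0],"fingers":0.005},{"linear":[0,0,0],"delta_rot":[0,0,0],"fingers":0.005}]}}

```text
clock: 37.42
position: [0.4989, 0.0256, 0.1122]
ee_rot: [-0.003, 0.997, 0.059, 0.055]
contact_force: [1.2, -1.6, -2.6]
width: 0.0148
```

Run:
```python
from cov import *
s=st();print(to(pw(.0264,0,.1072),PR[2],pitch=6));
```

```text
t 37.42 pos [0.4989 0.0256 0.1122] w 0.0148 F [ 1.2 -1.6 -2.6]
(array([-4.1,  1.6,  4.6]), array([ 0.01, -0.32,  0.17]))
```

Request:
{"method": "send_rows", "body": {"plan": [{"linear":[-0.004,0.0016,0.0045],"delta_rot":[0,-0.3,0.2],"fingers":0.005},{"linear":[0,0,0],"delta_rot":[0,0,0],"fingers":0.005},{"linear":[0,0,0],"delta_rot":[0,0,0],"fingers":0.005}]}}

```text
clock: 37.67
position: [0.4969, 0.0238, 0.1093]
ee_rot: [-0.003, 0.997, 0.058, 0.054]
contact_force: [-0.1, 1.0, -1.8]
width: 0.0153
```

Run:
```python
from cov import *
s=st();print(to(pw(.0264,0,.1072),PR[2],pitch=6),to(pw(.0114,0,.1072),PR[2],pitch=6));
```

```text
t 37.67 pos [0.4969 0.0238 0.1093] w 0.0153 F [-0.1  1.  -1.8]
(array([-1.6,  0.1,  2. ]), array([ 0.05, -0.18,  0.01])) (array([-16.5,   0.1,   0.4]), array([ 0.05, -0.18,  0.01]))
```

Request:
{"method": "send_rows", "body": {"plan": [{"linear":[-0.0015,0,0.002],"delta_rot":[0,-0.2,0],"fingers":0.005},{"linear":[-0.006,0,0],"delta_rot":[0,0,0],"fingers":0.005},{"linear":[-0.006,0,-0.001],"delta_rot":[0,0,0],"fingers":0.005},{"linear":[0,0,0],"delta_rot":[0,0,0],"fingers":0.005},{"linear":[0,0,0],"delta_rot":[0,0,0],"fingers":0.005}]}}

```text
clock: 38.08
position: [0.4828, 0.022, 0.1084]
ee_rot: [-0.002, 0.997, 0.058, 0.053]
contact_force: [0.5, -0.2, -1.6]
width: 0.0149
```

Run:
```python
from cov import *
s=st();print(to(pw(.0114,0,.1072),PR[2],pitch=6),to(pw(.0014,0,.1070),PR[2],pitch=6));
```

```text
t 38.08 pos [0.4828 0.022  0.1084] w 0.0149 F [ 0.5 -0.2 -1.6]
(array([-2.3, -0.1,  0.9]), array([ 0.09, -0.1 ,  0.01])) (array([-12.2,  -0.1,   0.1]), array([ 0.09, -0.1 ,  0.01]))
```

Request:
{"method": "send_rows", "body": {"plan": [{"linear":[-0.004,0,0.001],"delta_rot":[0,-0.1,0],"fingers":0.005},{"linear":[-0.004,0,0],"delta_rot":[0,0,0],"fingers":0.005},{"linear":[-0.004,0,0],"delta_rot":[0,0,0],"fingers":0.005},{"linear":[0,0,0],"delta_rot":[0,0,0],"fingers":0.005},{"linear":[0,0,0],"delta_rot":[0,0,0],"fingers":0.005}]}}

```text
clock: 38.5
position: [0.4693, 0.0204, 0.1061]
ee_rot: [-0.002, 0.997, 0.057, 0.052]
contact_force: [0.3, 0.7, -1.6]
width: 0.0149
```

Run:
```python
from cov import *
s=st();print(to(pw(.0014,0,.1070),PR[2],pitch=6)); overlay("hook",crop=(130,250,240,350))
```

```text
t 38.5 pos [0.4693 0.0204 0.1061] w 0.0149 F [ 0.3  0.7 -1.6]
(array([ 1.5, -0.1, -0.8]), array([ 0.09, -0.  , -0.01]))
```

View pics/hook_ov.png

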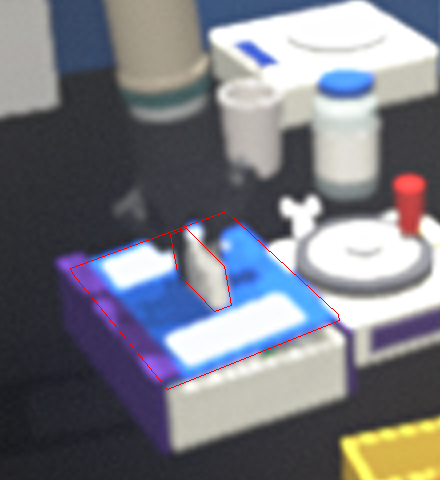

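The lip covers the cover's edge near (120,330), so it is hooked, with no contact force. Lower the other edge about it.

Request:
{"method": "send_rows", "body": {"plan": [{"linear":[0.0017,0,0.0026],"delta_rot":[0,-1.5,0],"fingers":0.005},{"linear":[0.001,0,0.0026],"delta_rot":[0,-1.5,0],"fingers":0.005},{"linear":[0,0,0],"delta_rot":[0,0,0],"fingers":0.005},{"linear":[0,0,0],"delta_rot":[0,0,0],"fingers":0.005}]}}

```text
clock: 38.88
position: [0.4729, 0.0207, 0.1012]
ee_rot: [-0.001, 0.998, 0.057, 0.026]
contact_force: [-1.1, -0.1, -2.1]
width: 0.0149
```

Run:
```python
from cov import *
s=st();print(to(pw(.006,0,.097),PR[2],pitch=0));
```

```text
t 38.88 pos [0.4729 0.0207 0.1012] w 0.0149 F [-1.1 -0.1 -2.1]
(array([ 2.1, -0.2,  4.3]), array([ 0.1 , -2.97, -0.02]))
```

Request:
{"method": "send_rows", "body": {"plan": [{"linear":[0.0011,0,0.0022],"delta_rot":[0,-1.5,0],"fingers":0.005},{"linear":[0.001,0,0.0022],"delta_rot":[0,-1.5,0],"fingers":0.005},{"linear":[0,0,0],"delta_rot":[0,0,0],"fingers":0.005},{"linear":[0,0,0],"delta_rot":[0,0,0],"fingers":0.005}]}}

```text
clock: 39.22
position: [0.475, 0.0211, 0.097]
ee_rot: [0.001, 0.998, 0.058, 0.0]
contact_force: [0.0, 0.1, -2.3]
width: 0.0146
```

Run:
```python
from cov import *
s=st();print(to(pw(.006,0,.096),PR[2],pitch=0));
```

```text
t 39.22 pos [0.475  0.0211 0.097 ] w 0.0146 F [ 0.   0.1 -2.3]
(array([ 0.3, -0.1,  1. ]), array([ 0.1 , -0.02, -0.02]))
```

Request:
{"method": "send_rows", "body": {"plan": [{"linear":[0,0,0.001],"delta_rot":[0,0,0],"fingers":0.005},{"linear":[0,0,0],"delta_rot":[0,0,0],"fingers":0.005},{"linear":[0,0,0],"delta_rot":[0,0,0],"fingers":0.04},{"linear":[0,0,0],"delta_rot":[0,0,0],"fingers":0.04},{"linear":[0,0,0],"delta_rot":[0,0,0],"fingers":0.04},{"linear":[0,0,-0.01],"delta_rot":[0,0,0],"fingers":0.04},{"linear":[0,0,-0.02],"delta_rot":[0,0,0],"fingers":0.04},{"linear":[0,0,-0.03],"delta_rot":[0,0,0],"fingers":0.04},{"linear":[0,0,-0.03],"delta_rot":[0,0,0],"fingers":0.04},{"linear":[0,0,0],"delta_rot":[0,0,0],"fingers":0.04},{"linear":[0,0,0],"delta_rot":[0,0,0],"fingers":0.04}]}}

```text
clock: 40.13
position: [0.473, 0.0211, 0.1909]
ee_rot: [0.001, 0.998, 0.057, 0.001]
contact_force: [0.1, -0.5, -0.5]
width: 0.0402
```

```bash
cat > covfit.py <<'E'
from h import *
def fitcov(tag):
    I={n:manip.get_image(n) for n in("top","side")}
    for n in I: cv2.imwrite(f"pics/{tag}_{n}.png",I[n][:,:,::-1])
    out=[]
    for n,(r0,r1,c0,c1) in {"top":(130,290,240,360),"side":(150,260,240,370)}.items():
        a=cv2.resize(I[n][:,:,::-1],None,fx=S,fy=S,interpolation=cv2.INTER_CUBIC)
        for P in COVER:
            q=(proj(place(P,*pw(.001,0)[:2],PR[2],.056),n)+.5)*S-.5; cv2.polylines(a,[cv2.convexHull(np.round(q).astype(np.int32))],True,(0,0,255),1)
        out.append(cv2.resize(a[r0*S:r1*S,c0*S:c1*S],(int(440*(c1-c0)/(r1-r0)),440)))
    cv2.imwrite(f"pics/{tag}.png",cv2.resize(np.hstack(out),(790,int(790*440/sum(o.shape[1] for o in out)))))
E
python3 - <<'E'
from covfit import *
st(); fitcov("fitted"); print(to(pw(.215,0,.19),PR[2]), to(pw(.215,0,.19),PY))
E
```

```text
t 40.13 pos [0.473  0.0211 0.1909] w 0.0402 F [ 0.1 -0.5 -0.5]
(array([2.113e+02, 1.000e-01, 6.000e-01]), array([ 0.08, -0.12, -0.04])) (array([2.113e+02, 1.000e-01, 6.000e-01]), array([-3.000e-02, -1.600e-01,  8.996e+01]))
```

View pics/fitted.png

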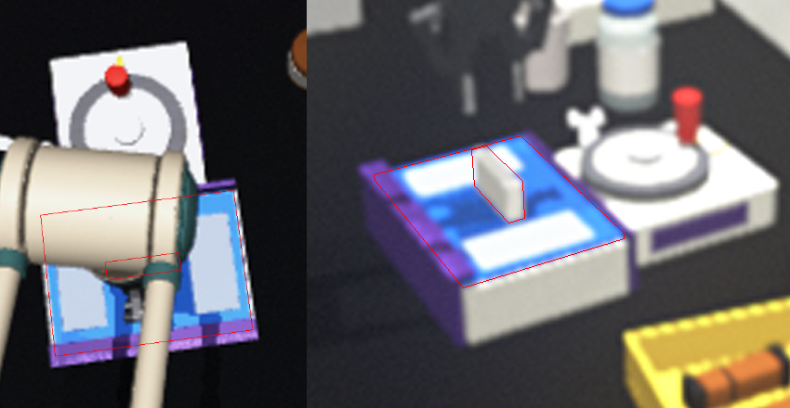

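The cover matches its fitted outline in the side view, with one edge under the lip and the other inside the catch. Next I measure the crank.

```bash
cat > crank.py <<'E'
from h import *
def crank(guessphi,cams=("top","side")):
    ms={}
    for n in cams:
        im=manip.get_image(n).astype(int); red=(im[...,0]>90)&(im[...,1]<.45*im[...,0])&(im[...,2]<.45*im[...,0])
        c=pw(.165,0,.09); roi=np.zeros(red.shape,bool); q=proj([c],n)[0].astype(int); roi[q[1]-38:q[1]+38,q[0]-38:q[0]+38]=1
        k,l,stt,_=cv2.connectedComponentsWithStats((red&roi).astype(np.uint8))
        ms[n]=l==1+np.argmax(stt[1:,4]) if k>1 else red&roi
        print(n,"red px",ms[n].sum())
    H=[disc(0,0,13,72,122)]
    p,f=fit(H,ms,[*pw(.165+.05*np.cos(guessphi),.05*np.sin(guessphi))[:2],0])
    d=p[:2]-pw(.165,0)[:2]; print("handle",np.round(p[:2],4),"r",round(np.hypot(*d),4),"phi",round(np.arctan2(d[1],d[0])-PR[2],3),"cost",round(f,3)); return p
if __name__=="__main__":
    for c in(("top",),("side",),("top","side")): p=crank(.1,c)
    print(to([*p[:2],.18],PR[2]))
E
python3 crank.py
```

```text
top red px 60
handle [0.6863 0.05  ] r 0.0542 phi 0.079 cost 0.46
side red px 78
handle [0.6871 0.0553] r 0.0562 phi 0.169 cost 0.281
top red px 60
side red px 76
handle [0.6848 0.0499] r 0.0526 phi 0.083 cost 0.386
(array([214.8,  -4. ,   8.2]), array([ 0.03,  0.11, -0.04]))
```

Request:
{"method": "send_rows", "body": {"plan": [{"linear":[0.03,0,0],"delta_rot":[0,0,0],"fingers":0.06},{"linear":[0.03,0,0],"delta_rot":[0,0,0],"fingers":0.06},{"linear":[0.03,0,0],"delta_rot":[0,0,0],"fingers":0.06},{"linear":[0.03,-0.001,0],"delta_rot":[0,0,0],"fingers":0.06},{"linear":[0.03,-0.001,0],"delta_rot":[0,0,0],"fingers":0.06},{"linear":[0.03,-0.001,0],"delta_rot":[0,0,0],"fingers":0.06},{"linear":[0.025,0,0],"delta_rot":[0,0,0],"fingers":0.06},{"linear":[0,0,0],"delta_rot":[0,0,0],"fingers":0.06},{"linear":[0,0,0],"delta_rot":[0,0,0],"fingers":0.06}]}}

```text
clock: 41.18
position: [0.6772, 0.0494, 0.173]
ee_rot: [-0.001, 0.998, 0.057, -0.012]
contact_force: [-0.7, 0.4, 0.5]
width: 0.0595
```

Run:
```python
from h import *
st(); print(to([.683,.050,.108],PR[2]))
```

```text
t 41.18 pos [0.6772 0.0494 0.173 ] w 0.0595 F [-0.7  0.4  0.5]
(array([ 7.4,  0.2, 64.9]), array([-0.17,  1.38, -0.07]))
```

Request:
{"method": "send_rows", "body": {"plan": [{"linear":[0.0074,0,0],"delta_rot":[-0.2,1.4,0],"fingers":0.06},{"linear":[0,0,0.015],"delta_rot":[0,0,0],"fingers":0.06},{"linear":[0,0,0.02],"delta_rot":[0,0,0],"fingers":0.06},{"linear":[0,0,0.015],"delta_rot":[0,0,0],"fingers":0.06},{"linear":[0,0,0],"delta_rot":[0,0,0],"fingers":0.06},{"linear":[0,0,0],"delta_rot":[0,0,0],"fingers":0.06}]}}

```text
clock: 41.68
position: [0.6788, 0.0497, 0.117]
ee_rot: [0.0, 0.998, 0.057, -0.005]
contact_force: [-0.6, 0.1, 0.3]
width: 0.06
```

Run:
```python
from h import *
st(); print(to([.683,.050,.108],PR[2]))
```

```text
t 41.68 pos [0.6788 0.0497 0.117 ] w 0.06 F [-0.6  0.1  0.3]
(array([4.3, 0.2, 8.9]), array([-0.03,  0.53, -0.08]))
```

Request:
{"method": "send_rows", "body": {"plan": [{"linear":[0.0043,0,0.008],"delta_rot":[0,0.5,0],"fingers":0.06},{"linear":[0,0,0],"delta_rot":[0,0,0],"fingers":0.06},{"linear":[0,0,0],"delta_rot":[0,0,0],"fingers":0.02},{"linear":[0,0,0],"delta_rot":[0,0,0],"fingers":0.02},{"linear":[0,0,0],"delta_rot":[0,0,0],"fingers":0.02},{"linear":[0,0,0],"delta_rot":[0,0,0],"fingers":0.02},{"linear":[0,0,0],"delta_rot":[0,0,0],"fingers":0.02}], "force": 30}}

```text
clock: 42.27
position: [0.6829, 0.05, 0.1111]
ee_rot: [-0.0, 0.998, 0.057, 0.001]
contact_force: [0.1, -0.7, -2.3]
width: 0.0253
```

```bash
cat > arc.py <<'E'
from h import *
def ang():
    s=manip.get_state(); d=np.array(s["position"][:2])-pw(.165,0)[:2]; c,n=np.cos(PR[2]),np.sin(PR[2])
    x,y=c*d[0]+n*d[1],-n*d[0]+c*d[1]; return np.arctan2(y,x),np.hypot(x,y)
def arc(to_deg,n):
    """suggest rows (tool frame, jaws along press x; tool y=-press y) from now to press angle to_deg"""
    s=st(); a,r=ang(); print("angle deg",round(np.degrees(a),1),"r",round(r*1000,1),"wr moment",np.round(s["moment"],2))
    print("rot fix, z fix:",to([*s["position"][:2],.108],PR[2]))
    p0=np.array([r*np.cos(a),r*np.sin(a)])*1000
    for t in np.linspace(np.degrees(a)%360 if to_deg>180 and np.degrees(a)<-1 else np.degrees(a),to_deg,n+1)[1:]:
        p=50*np.array([np.cos(np.radians(t)),np.sin(np.radians(t))]); e=p-p0; p0=p; print(round(t),np.round([e[0],-e[1]],1))
E
python3 -c "
from arc import *
arc(100,8)"
```

```text
t 42.27 pos [0.6829 0.05   0.1111] w 0.0253 F [ 0.1 -0.7 -2.3]
angle deg 5.3 r 50.8 wr moment [ 0.03 -0.03 -0.04]
rot fix, z fix: (array([-0. ,  0. ,  3.1]), array([-0.  , -0.14, -0.1 ]))
17 [ -2.8 -10. ]
29 [-4.  -9.5]
41 [-5.9 -8.5]
53 [-7.5 -7.1]
64 [-8.8 -5.4]
76 [-9.7 -3.5]
88 [-10.2  -1.4]
100 [-10.3   0.7]
```

Request:
{"method": "send_rows", "body": {"plan": [{"linear":[-0.0028,-0.01,0],"delta_rot":[0,0,0],"fingers":0.02},{"linear":[-0.004,-0.0095,0],"delta_rot":[0,0,0],"fingers":0.02},{"linear":[-0.0059,-0.0085,0],"delta_rot":[0,0,0],"fingers":0.02},{"linear":[-0.0075,-0.0071,0],"delta_rot":[0,0,0],"fingers":0.02},{"linear":[-0.0088,-0.0054,0],"delta_rot":[0,0,0],"fingers":0.02},{"linear":[-0.0097,-0.0035,0],"delta_rot":[0,0,0],"fingers":0.02},{"linear":[0,0,0],"delta_rot":[0,0,0],"fingers":0.02}]}}

```text
clock: 42.85
position: [0.6408, 0.0916, 0.111]
ee_rot: [0.001, 0.998, 0.057, 0.006]
contact_force: [-1.3, -1.0, -1.6]
width: 0.0251
```

```bash
python3 -c "
from arc import *
arc(180,9)"
```

```text
t 42.85 pos [0.6408 0.0916 0.111 ] w 0.0251 F [-1.3 -1.  -1.6]
angle deg 75.0 r 52.7 wr moment [-0.24  0.65  0.  ]
rot fix, z fix: (array([-0., -0.,  3.]), array([ 0.14, -0.73, -0.11]))
87 [-10.7   1. ]
98 [-10.2   0.4]
110 [-9.9  2.5]
122 [-9.1  4.4]
133 [-8.1  6.2]
145 [-6.6  7.7]
157 [-5.   8.9]
168 [-3.1  9.7]
180 [-1.  10.1]
```

Request:
{"method": "send_rows", "body": {"plan": [{"linear":[-0.0105,0,0],"delta_rot":[0,-0.7,0],"fingers":0.02},{"linear":[-0.0102,0.0006,0],"delta_rot":[0,0,0],"fingers":0.02},{"linear":[-0.0099,0.0025,0],"delta_rot":[0,0,0],"fingers":0.02},{"linear":[-0.0091,0.0044,0],"delta_rot":[0,0,0],"fingers":0.02},{"linear":[-0.0081,0.0062,0],"delta_rot":[0,0,0],"fingers":0.02},{"linear":[-0.0066,0.0077,0],"delta_rot":[0,0,0],"fingers":0.02},{"linear":[0,0,0],"delta_rot":[0,0,0],"fingers":0.02}]}}

```text
clock: 43.43
position: [0.5874, 0.0623, 0.111]
ee_rot: [0.002, 0.998, 0.058, 0.005]
contact_force: [3.8, -2.2, -5.7]
width: 0.0253
```

```bash
python3 -c "
from arc import *
arc(230,8)"
```

```text
t 43.43 pos [0.5874 0.0623 0.111 ] w 0.0253 F [ 3.8 -2.2 -5.7]
angle deg 147.0 r 51.1 wr moment [-0.22 -0.29 -0.05]
rot fix, z fix: (array([-0., -0.,  3.]), array([ 0.21, -0.6 , -0.01]))
157 [-3.3  8.6]
168 [-2.7  8.6]
178 [-1.1  9. ]
188 [0.5 9. ]
199 [2.1 8.8]
209 [3.7 8.3]
220 [5.1 7.5]
230 [6.4 6.4]
```

Request:
{"method": "send_rows", "body": {"plan": [{"linear":[-0.0038,0.0086,0],"delta_rot":[0,-0.5,0],"fingers":0.02},{"linear":[-0.0027,0.0086,0],"delta_rot":[0,0,0],"fingers":0.02},{"linear":[-0.0011,0.009,0],"delta_rot":[0,0,0],"fingers":0.02},{"linear":[0.0005,0.009,0],"delta_rot":[0,0,0],"fingers":0.02},{"linear":[0.0021,0.0088,0],"delta_rot":[0,0,0],"fingers":0.02},{"linear":[0.0037,0.0083,0],"delta_rot":[0,0,0],"fingers":0.02},{"linear":[0,0,0],"delta_rot":[0,0,0],"fingers":0.02}]}}

```text
clock: 44.02
position: [0.5945, 0.0102, 0.1111]
ee_rot: [-0.006, 0.999, 0.053, 0.007]
contact_force: [4.8, 1.4, -4.0]
width: 0.0253
```

```bash
python3 -c "
from arc import *
arc(300,8)"
```

```text
t 44.02 pos [0.5945 0.0102 0.1111] w 0.0253 F [ 4.8  1.4 -4. ]
angle deg -149.5 r 48.6 wr moment [-0.08 -0.36  0.01]
rot fix, z fix: (array([-0. ,  0. ,  3.1]), array([-0.67, -0.86, -0.59]))
222 [4.5 8.6]
233 [7.2 6.6]
244 [8.3 5.1]
255 [9.1 3.4]
266 [9.6 1.6]
278 [ 9.7 -0.3]
289 [ 9.5 -2.2]
300 [ 8.9 -4. ]
```

Request:
{"method": "send_rows", "body": {"plan": [{"linear":[0.0053,0.0078,0],"delta_rot":[-0.6,-0.8,-0.6],"fingers":0.02},{"linear":[0.0072,0.0066,0],"delta_rot":[0,0,0],"fingers":0.02},{"linear":[0.0083,0.0051,0],"delta_rot":[0,0,0],"fingers":0.02},{"linear":[0.0091,0.0034,0],"delta_rot":[0,0,0],"fingers":0.02},{"linear":[0.0096,0.0016,0],"delta_rot":[0,0,0],"fingers":0.02},{"linear":[0.0097,-0.0003,0],"delta_rot":[0,0,0],"fingers":0.02},{"linear":[0,0,0],"delta_rot":[0,0,0],"fingers":0.02}]}}

```text
clock: 44.6
position: [0.6425, -0.0074, 0.111]
ee_rot: [-0.007, 0.998, 0.055, -0.005]
contact_force: [2.0, 4.4, -1.4]
width: 0.0251
```

```bash
python3 -c "
from arc import *
arc(362,9)"
```

```text
t 44.6 pos [ 0.6425 -0.0074  0.111 ] w 0.0251 F [ 2.   4.4 -1.4]
angle deg -85.4 r 47.8 wr moment [ 0.52 -0.77 -0.05]
rot fix, z fix: (array([0., 0., 3.]), array([-0.78,  0.52, -0.34]))
284 [8.5 0.8]
294 [ 8.  -2.8]
304 [ 7.4 -4.1]
313 [ 6.6 -5.3]
323 [ 5.6 -6.3]
333 [ 4.5 -7.2]
343 [ 3.2 -7.8]
352 [ 1.8 -8.3]
362 [ 0.4 -8.4]
```

Request:
{"method": "send_rows", "body": {"plan": [{"linear":[0.0085,-0.001,0],"delta_rot":[-0.8,0.5,-0.3],"fingers":0.02},{"linear":[0.008,-0.0028,0],"delta_rot":[0,0,0],"fingers":0.02},{"linear":[0.0074,-0.0041,0],"delta_rot":[0,0,0],"fingers":0.02},{"linear":[0.0066,-0.0053,0],"delta_rot":[0,0,0],"fingers":0.02},{"linear":[0.0056,-0.0063,0],"delta_rot":[0,0,0],"fingers":0.02},{"linear":[0,0,0],"delta_rot":[0,0,0],"fingers":0.02}]}}

```text
clock: 45.1
position: [0.6767, 0.0164, 0.111]
ee_rot: [0.002, 0.998, 0.057, -0.003]
contact_force: [-1.0, 3.6, 1.0]
width: 0.0252
```

```bash
python3 -c "
from arc import *
arc(365,5);print(to([.6829,.05,.108],PR[2]))"
```

```text
t 45.1 pos [0.6767 0.0164 0.111 ] w 0.0252 F [-1.   3.6  1. ]
angle deg -34.6 r 49.2 wr moment [ 0.54 -0.11 -0.01]
rot fix, z fix: (array([ 0., -0.,  3.]), array([ 0.17,  0.38, -0.03]))
333 [ 4.1 -5.5]
341 [ 2.7 -6.4]
349 [ 1.8 -6.7]
357 [ 0.8 -6.9]
365 [-0.1 -6.9]
(array([ 10. , -32.6,   2.9]), array([ 0.17,  0.38, -0.03]))
```

Request:
{"method": "send_rows", "body": {"plan": [{"linear":[0.004,-0.0055,0],"delta_rot":[0.2,0.4,0],"fingers":0.02},{"linear":[0.0027,-0.0064,0],"delta_rot":[0,0,0],"fingers":0.02},{"linear":[0.0018,-0.0067,0],"delta_rot":[0,0,0],"fingers":0.02},{"linear":[0.0008,-0.0065,0],"delta_rot":[0,0,0],"fingers":0.02},{"linear":[0,-0.004,0],"delta_rot":[0,0,0],"fingers":0.02},{"linear":[0,0,0],"delta_rot":[0,0,0],"fingers":0.02},{"linear":[0,0,0],"delta_rot":[0,0,0],"fingers":0.02}]}}

```text
clock: 45.68
position: [0.6832, 0.0483, 0.111]
ee_rot: [0.002, 0.998, 0.059, 0.0]
contact_force: [-0.9, -2.8, 1.0]
width: 0.0252
```

```bash
python3 -c "
from arc import *
st();print(ang(),to([.6829,.05,.108],PR[2]))"
```

```text
t 45.68 pos [0.6832 0.0483 0.111 ] w 0.0252 F [-0.9 -2.8  1. ]
(np.float64(0.0592739624247632), np.float64(0.05078973040232752)) (array([-0.1, -1.7,  3. ]), array([ 0.2 , -0.03,  0.11]))
```

Request:
{"method": "send_rows", "body": {"plan": [{"linear":[0,0,0],"delta_rot":[0,0,0],"fingers":0.06},{"linear":[0,0,0],"delta_rot":[0,0,0],"fingers":0.06},{"linear":[0,0,0],"delta_rot":[0,0,0],"fingers":0.06},{"linear":[0,0,0],"delta_rot":[0,0,0],"fingers":0.06},{"linear":[0,0,-0.02],"delta_rot":[0,0,0],"fingers":0.06},{"linear":[0,0,-0.03],"delta_rot":[0,0,0],"fingers":0.06},{"linear":[0,0,-0.03],"delta_rot":[0,0,0],"fingers":0.06},{"linear":[0,0,-0.03],"delta_rot":[0,0,0],"fingers":0.06},{"linear":[0,0,-0.03],"delta_rot":[0,0,0],"fingers":0.06},{"linear":[-0.01,0.035,-0.01],"delta_rot":[0,0,0],"fingers":0.06},{"linear":[-0.01,0.035,0],"delta_rot":[0,0,0],"fingers":0.06},{"linear":[-0.01,0.035,0],"delta_rot":[0,0,0],"fingers":0.06}]}}

```text
clock: 46.68
position: [0.6678, -0.0522, 0.266]
ee_rot: [-0.003, 0.998, 0.063, 0.002]
contact_force: [0.1, -1.2, 0.4]
width: 0.0601
```

Request:
{"method": "send_rows", "body": {"plan": [{"linear":[-0.015,0.035,0],"delta_rot":[0,0,0],"fingers":0.06},{"linear":[-0.015,0.035,0],"delta_rot":[0,0,0],"fingers":0.06},{"linear":[-0.015,0.035,0],"delta_rot":[0,0,0],"fingers":0.06},{"linear":[-0.015,0.035,0],"delta_rot":[0,0,0],"fingers":0.06},{"linear":[-0.015,0.035,0],"delta_rot":[0,0,0],"fingers":0.06},{"linear":[0,0,0],"delta_rot":[0,0,0],"fingers":0.06},{"linear":[0,0,0],"delta_rot":[0,0,0],"fingers":0.06}]}}

```text
clock: 47.27
position: [0.6126, -0.2515, 0.2669]
ee_rot: [-0.0, 0.998, 0.06, 0.007]
contact_force: [0.5, -0.2, -0.3]
width: 0.0599
```

Run:
```python
from covfit import *
st(); fitcov("end")
from crank import crank
for c in(("top",),("side",)): crank(.1,c)
for n in("top","side"):
    manip.get_image(n)
    d=manip.masks_of("cover",n)
    if d: print(n,d[0]["p"],d[0]["extent"])
```

```text
t 47.27 pos [ 0.6126 -0.2515  0.2669] w 0.0599 F [ 0.5 -0.2 -0.3]
top red px 55
handle [0.6855 0.0467] r 0.0528 phi 0.022 cost 0.503
side red px 75
handle [0.6865 0.0539] r 0.0552 phi 0.148 cost 0.289
top 0.56 [254.7, 203.3, 340.9, 265.2]
side 0.8 [265.8, 186.8, 324.9, 226.2]
```

View pics/end.png

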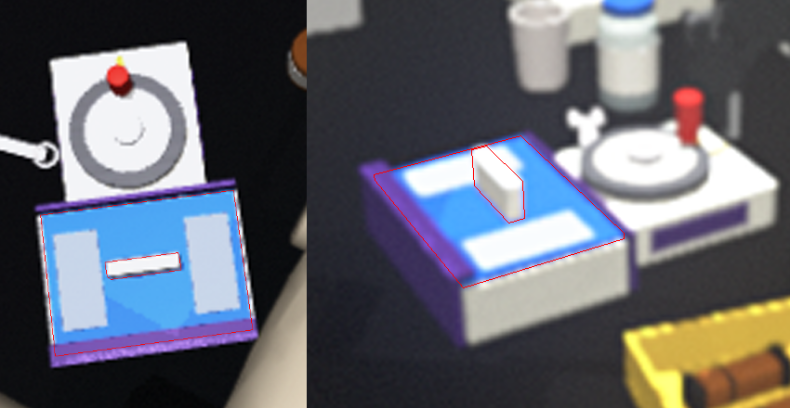

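Cover is flat on its outline in both views, the handle is at the yellow mark (118,78) and the arm is clear. Handing in.

```bash
python3 -c "
from rig import manip
print(manip.sign_off())"
```

```text
the job is handed in; nothing more can be done
None
```

I finished the job and handed it in at about 47 s of robot time. No verdict was reported.

- **Cartridges:** Two spent cartridges were in the press and are now in the yellow bin. The three fresh ones lie one per lane; both were checked in the top picture before the cover went on.
- **Cover:** The cover was hooked under the lip and lowered flat inside the catch rim. In the last pictures it matches the outline I expected in both views.
- **Flywheel:** I turned it counter-clockwise through one revolution by the handle. The gripper let go within 2 mm of where it took hold, about 0.03 rad. The handle is at its yellow mark in the last top picture, and the arm is clear of everything.

**Weaker checks:**
- **Docking:** The cartridges were under the cover, so I could not see them docked. I infer it from the handle being driven past half a turn.
- **Handle angle:** The two cameras disagree on the final angle (top 0.02 rad, side 0.15 rad), and the fits behind both were poor. The change from the start is small in each, about -0.06 and -0.02 rad.
- **Wheel axis:** While turning, the axis seemed about 2 mm off my estimate of where the press stands. I did not correct for it.

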